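# Clamp the module case, lock the cam and snap its clip cover on

## Robot

A 7-joint arm with a two-finger parallel gripper is mounted at the origin on the work surface. World frame = base frame: x ahead of the robot, y to its left, z up, the work surface at z = 0. Lengths are in m, angles in degrees, forces in N, time in s.
With the tool pointing down it reaches from about 0.375 to 0.925 m from the base axis. Payload 3.1 kg.
Tool frame: the origin (TCP) lies at the very end of the fingers, on their centre line; the grasp point (between the pads) lies 19 mm behind it; z points along the fingers, y is the direction in which the jaws open and shut (so a half turn about z gives the same grasp; the last joint's range is limited). The gripper opens to 85 mm and grips with 20 to 120 N. Pads are 22 mm wide; open, the fingers measure 114 mm over their backs; the gripper's body (76 mm by 85 mm) begins 54 mm behind the grasp point. The pads swing forward as they close: fully open they stand 13 mm farther back than shut.
Start: joints at [-77.109, 21.939, 2.515, 91.553, -1.026, 66.532, -2.859], TCP at [0.206, 0.616, 0.231] pointing down, gripper open.
Joint ranges: [-149.38, 149.38], [-23.57, 123.04], [-84.95, 90], [0, 143.3], [-89.99, 269.99], [3.08, 112.72], [-163.45, 163.45]. Speed limits (degrees/s): [159.86, 159.86, 180, 180, 180, 180, 180].

## Interface

Orientations are given as [roll, pitch, yaw] about the fixed x, y, z axes, in that order (R = Rz(yaw) Ry(pitch) Rx(roll)).
In Python, from plant import manip gives the robot as it stands.
- The arm moves only by the shell command python3 -m inch 'ROWS'. ROWS is JSON, a list of rows, each a list of 7 numbers: the turn, a rotation vector about the tool's x, y, z in degrees, then the shift along the tool's x, y, z in cm, then the opening, from 0 (shut) to 1 (fully open). In form: [[ax, ay, az, tx, ty, tz, grip], ...]. A call has exactly 5 rows; each row is the pose to reach, as a shift and turn from the pose commanded when the call began, along the tool's axes at that moment; what a row does not reach only later rows make up. A row lasts 1/10 s, in which the tool goes at most 50 mm and 8.59 degrees, less where a joint would pass 70% of its speed; a pose out of reach is approached as far as the arm can. A call with a gripper value outside its range is refused whole. The fingers move at their own pace and stop on an object; the grip force is fixed at half the most. Time passes only in rows, so rows that repeat a pose let the fingers close, or fill a call up. It gives the time, the measured TCP pose, the force and the opening at its end, in the units of the state.
- manip.read_state(): the state, without advancing time (a new reading comes with each control period).
- manip.capture(name): name is "scene" or "side" or "wrist"; returns the picture (480x640x3 uint8, red, green, blue); there is no depth.
- manip.camera_model(name): a dict with "vfov" (degrees; the focal length in pixels is half the picture's height over the tangent of half this angle, whatever the lens; pixels are square), "cx", "cy" (the principal point, pixels), "extrinsics" (4x4, takes a point from camera to world coordinates); the wrist camera has in their place "mount" (4x4, takes a point from camera to tool coordinates, whose origin is the TCP and whose axes are the flange's). Camera axes: x right, y down, z forward; pixel columns grow to the right and rows downward; lengths in m; the calibration is good to about 2 mm. A picture is of the moment at which its call begins: read the wrist's pose just before it. camera_model takes no time and is no camera call.
- manip.hand_in(): hands the job in, once; it reports no verdict.
The state is a dict: "clock": time; "joint_pos": joint angles; "dq": joint speeds; "tau": joint torques, N m; "tcp_pos": TCP position; "ee_rot": TCP orientation; "wrist_force": force on the tool from outside, world axes, zero at the start; "wrist_torque": the same for the moment, N m; "finger_gap": finger opening in m.
Only numpy, scipy, OpenCV 4.12 (cv2) and the standard library are available. Lean on these libraries where they do the work, as an engineer would, in place of code of your own. Each camera call takes 0.05 s, during which the arm holds its last target.

## Task

Close the sliding jaw of the bench vise on the open module case so that the case is snug between the jaws, and flip the red cam lever over until it lies flat, which locks the jaw. Then take the ivory clip cover from the mat and press it down squarely onto the case until both orange clips snap over its ends and it sits fully home. Finish while still pressing the cover down firmly (about 10 N), with the other things on the bench left where they were.

Things in the scene. Friction and masses are not known exactly. Their poses are not given: they have to be found in the camera images.
- vise: Small bench vise, fixed to the table: aluminium bed 100 x 275 x 16 mm (x, y, z), blue fixed jaw and blue sliding jaw, both 80 mm wide, tops 42 mm above the table. Origin at table height, on the bed's centre line, 75 mm to +y of the fixed jaw's face. The jaws close along its y axis: the sliding jaw is on the +y side and moves to -y to close. z up.
- jaw (a joint): Travel of the sliding jaw in m: 0 = fully open, grows as it closes. The gap between the jaw faces is 97 mm minus this, so it reads 0.045 when shut on the 52 mm wide case. With the lever upright it slides at about 2 N (3 N while it pushes the case along); with the lever flat it is locked.
- jaw_peg (a point): Middle of the upright black peg (20 mm thick, from 38 to 74 mm above the table; here 58 mm) at the tail of the sliding jaw's carriage, to pinch or push when sliding the jaw. 108 mm behind the sliding jaw's face, 68 mm behind the lever. Axes as the vise. The carriage under it is 70 mm wide, its top 38 mm above the table.
- lever (a joint): Angle of the red cam lever in rad: 0 = upright, jaw free; 1.57 = lying flat along the vise's +x axis, jaw locked. It turns about the vise's y axis, stays where it is left, and stiffens over the last half of its swing as the cam bites on the rail (5 to 10 N at the tip).
- lever_tip (a point): Centre of the round end (18 mm diameter) of the red cam lever, 78 mm along the lever from its pivot and offset 8 mm to the side that faces -x when upright and up when flat. The handle is a bar 10 x 14 mm. Lying flat, this point is 78 mm to +x of the pivot and 8 mm above it.
- lever_pivot (a point): Pivot of the cam lever, 39 mm above the table in the middle of the carriage. Axes as the vise; it moves with the sliding jaw.
- case: Open dark grey case with a green circuit board inside, loose on the vise's bed (16 mm above the table) between the jaws: 100 x 52 x 40 mm (x, y, z), walls 4 mm, mouth 92 x 44 mm. Origin at the centre of its underside, x along its length, z up. On each short end stands an orange spring clip 22 mm wide, 4 mm thick, its ramped hook reaching 17 mm above the rim.
- case_mouth (a point): Centre of the case's mouth, in the plane of its rim, 40 mm above the case's underside (56 mm above the table); axes as the case.
- cover_mid (a point): Centre of the plate of the ivory clip cover, right way up on the blue mat (2 mm thick); the bigger blue cover beside it is not wanted. Plate 90 (x) x 56 (y) x 9 mm, 99 mm long with its end ledges (2 mm wider than the case each side). A tapered plug (foot 81 x 32) reaches 11 mm below the plate; it fits the mouth either way round. x along its length, z up. Fully home: 4.5 mm above case_mouth.
- cover: The same ivory cover; origin at the centre of the plug's foot, 15.5 mm below cover_mid. Laid in the mouth it rests on the clips' ramps about 10 mm above home. Pressing it on takes about 7 N where the ends snap one after the other, up to 20 N where both go at once; the force drops suddenly as each clip snaps over its ledge, then the cover stops on the rim.

How it is judged (in metres and radians):
On the way, in this order (a step that is already met when the one before it is completed fails the run):
1. the sliding jaw is shut on the case and the cam lever lies flat (value of joint jaw between 0.0425 and 0.0475 m and value of joint lever above 1.4 rad and angle between the x axis of case and the x axis of vise, either way round below 0.06 rad), for 0.2 s.
2. the clip cover is snapped home on the case (z of cover_mid in the frame of case_mouth between 0.001 and 0.006 m and horizontal distance between cover_mid and case_mouth below 0.004 m and angle between the z axis of cover and the z axis of case, either way round below 0.03 rad), for 0.2 s.
At the end, for the whole second after the job is handed in: Case upright, square (0.06 rad) and snug between the jaws (jaw travel 42.5 to 47.5 mm), lever flat (over 1.4 rad), cover home (plate centre under 6 mm above the rim plane, 4 mm from the mouth centre, level to 0.03 rad), robot still pressing: over 4 N robot on cover and cover on case (all of step 1 and all of step 2 and angle between case's own z axis and vertical below 0.06 rad and contact force between cover and case above 4 N and contact force between any of the fingers, the arm and cover above 4 N); the arm keeps its last pose, push and grip.
It fails at once if another thing on the bench is disturbed (moved over 30 mm) (distance of any of blue_cover, finished_unit, multimeter, screwdriver, cleaner, connector_bin, solder_reel, mug from where it was at the start of the episode above 0.03 m).
It also fails if it takes over 72 s, if anything falls off the work surface, if the arm or the gripper's body presses on something with over 40 N, if the wrist force passes 120 N, or if a joint passes its speed limit or range.

## Working session

There is one attempt and no reset: what is moved stays moved. The work goes in short steps, Python scripts to look and compute and a shell command to move; the robot and the scene stay as the last step left them, time stands still between calls to the robot, and variables do not carry over. Pictures are saved under pics/ and viewed, and the job is handed in when it is done.

```bash
ls; mkdir -p pics
cat > look.py <<'E'
import cv2,sys
from plant import manip
def snap(n,f):
    im=manip.capture(n); cv2.imwrite('pics/'+f,cv2.cvtColor(im,cv2.COLOR_RGB2BGR)); return im
E
python3 - <<'E'
from look import *
print(manip.read_state())
for n in ("scene","side","wrist"):
    print(n,manip.camera_model(n)); snap(n,n+'0.png')
E
```

```text
pics
{'clock': 0.0, 'joint_pos': array([-77.10798802,  21.99268933,   2.51062039,  91.65008176,
        -1.0268813 ,  66.53137901,  -2.8603202 ]), 'dq': array([-0.06591651, -0.07058008,  0.04768405, -0.01533063,  0.02977993,
       -0.00177813, -0.02474822]), 'tau': array([ 2.22040953e-04, -4.33445406e+01,  1.02452450e+00, -2.49519235e+01,
        1.04739581e-02,  1.11320938e-02, -2.00878793e-05]), 'tcp_pos': array([0.20588881, 0.61552666, 0.2298705 ]), 'ee_rot': array([-1.79848465e+02,  6.66732478e-03,  1.61508061e+02]), 'wrist_force': array([ 0.00778752,  0.80812746, -0.21708943]), 'wrist_torque': array([ 0.01654591, -0.02824936, -0.00769468]), 'finger_gap': 0.08553964016413249}
scene {'vfov': 45.814757014907, 'cx': 327.7403888365968, 'cy': 244.16831133654455, 'extrinsics': array([[ 0.63674814,  0.55360215, -0.53672755,  1.17347626],
       [ 0.77105233, -0.45219752,  0.44832544, -0.51489325],
       [ 0.00548706, -0.69931542, -0.71479216,  0.9424637 ],
       [ 0.        ,  0.        ,  0.        ,  1.        ]])}
side {'vfov': 50.81373161124146, 'cx': 316.2187240098532, 'cy': 242.68372079587184, 'extrinsics': array([[-0.99974039, -0.02209258,  0.0055744 ,  0.51549846],
       [-0.01967843,  0.71387028, -0.70000141,  0.61254547],
       [ 0.01148543, -0.69992938, -0.7141197 ,  0.73193501],
       [ 0.        ,  0.        ,  0.        ,  1.        ]])}
wrist {'vfov': 63.54695945331653, 'cx': 318.7941232444762, 'cy': 241.87279452142752, 'mount': array([[ 7.29558471e-04, -9.44645939e-01, -3.28090715e-01,
         8.42849971e-02],
       [ 9.99999722e-01,  7.40571070e-04,  9.13796465e-05,
        -5.57447875e-04],
       [ 1.56653080e-04, -3.28090691e-01,  9.44646216e-01,
        -1.42833776e-01],
       [ 0.00000000e+00,  0.00000000e+00,  0.00000000e+00,
         1.00000000e+00]])}
```

View pics/scene0.png

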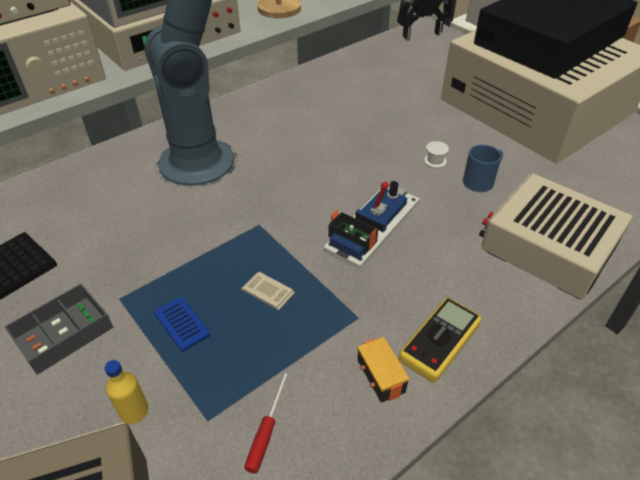

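View pics/side0.png

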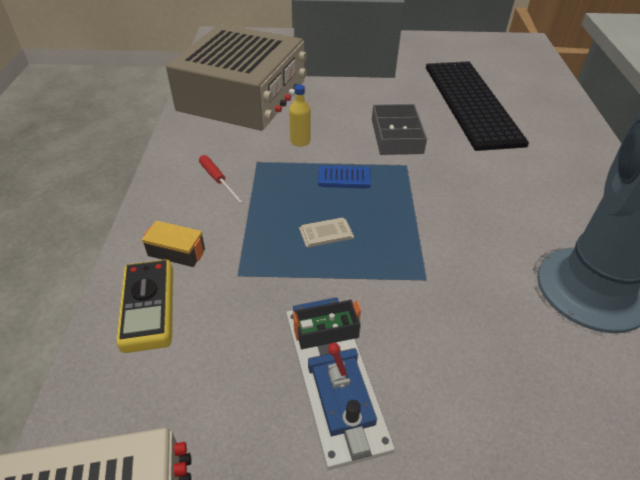

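View pics/wrist0.png

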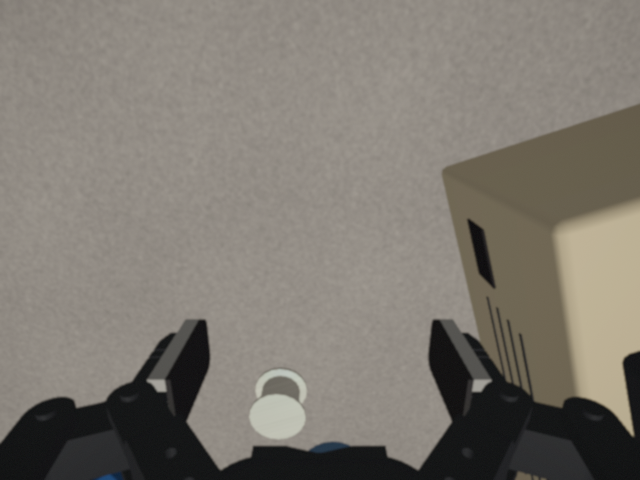

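Run:
```python
import cv2
s=cv2.imread('pics/side0.png'); c=cv2.imread('pics/scene0.png')
cv2.imwrite('pics/side0_v.png',cv2.resize(s[285:470,270:410],None,fx=4,fy=3.2*1.25*0.8,interpolation=cv2.INTER_CUBIC)[:600])
cv2.imwrite('pics/scene0_v.png',cv2.resize(c[170:270,310:430],None,fx=6,fy=6,interpolation=cv2.INTER_CUBIC))
cv2.imwrite('pics/side0_c.png',cv2.resize(s[150:280,240:430],None,fx=4,fy=4,interpolation=cv2.INTER_CUBIC))
```

```text
(no output)
```

View pics/side0_v.png

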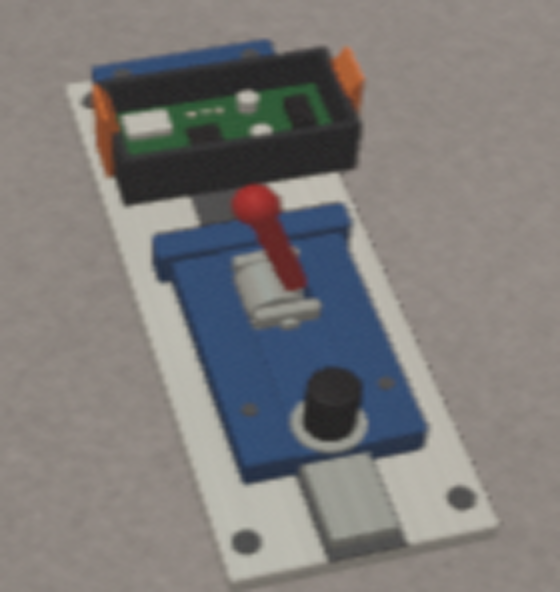

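View pics/scene0_v.png

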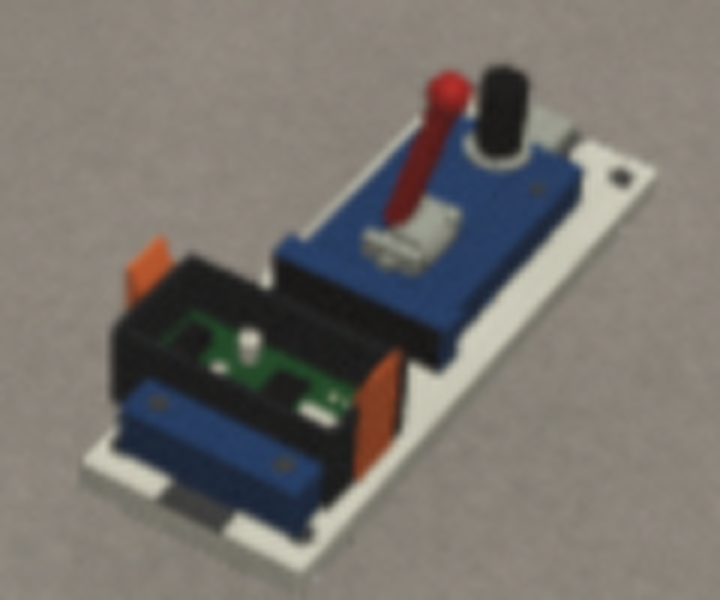

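View pics/side0_c.png

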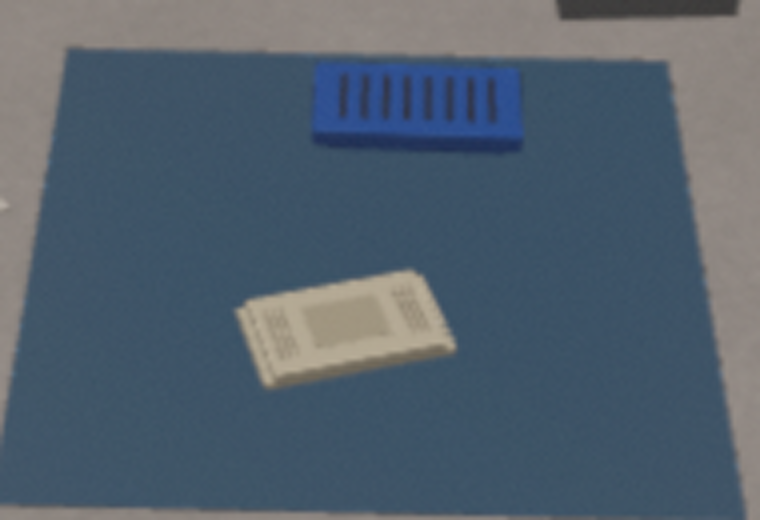

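```bash
cat >> look.py <<'E'
import numpy as np
from scipy.spatial.transform import Rotation as Ro
def tcp():
    s=manip.read_state(); T=np.eye(4); T[:3,:3]=Ro.from_euler('xyz',s['ee_rot'],degrees=True).as_matrix(); T[:3,3]=s['tcp_pos']; return T,s
def ray(n,px,T=None):
    m=manip.camera_model(n); f=240/np.tan(np.radians(m['vfov']/2))
    E=m['extrinsics'] if n!='wrist' else T@m['mount']
    d=E[:3,:3]@np.array([(px[0]-m['cx'])/f,(px[1]-m['cy'])/f,1]); return E[:3,3],d/np.linalg.norm(d)
def onz(n,px,z,T=None):
    o,d=ray(n,px,T); return o+d*(z-o[2])/d[2]
def tri(rs):
    A=np.zeros((3,3));b=np.zeros(3)
    for o,d in rs:
        P=np.eye(3)-np.outer(d,d);A+=P;b+=P@o
    x=np.linalg.solve(A,b); return x,[np.linalg.norm((np.eye(3)-np.outer(d,d))@(x-o)) for o,d in rs]
E
python3 - <<'E'
from look import *
np.set_printoptions(precision=4,suppress=True)
S=lambda u,v:(270+u/4,285+v/3.2)
C=lambda u,v:(310+u/6,170+v/6)
D=lambda u,v:(240+u/4,150+v/4)
for p in [(67,88),(230,580),(497,525)]: print('bed side',onz('side',S(*p),.016))
for p in [(655,172),(300,570),(85,463)]: print('bed scene',onz('scene',C(*p),.016))
print('tip',tri([ray('side',S(257,205)),ray('scene',C(450,93))]))
print('pegtop',tri([ray('side',S(333,384)),ray('scene',C(506,76))]), onz('side',S(333,384),.074),onz('scene',C(506,76),.074))
print('case rim side',[onz('side',S(*p),.056) for p in [(97,85),(330,50),(358,125),(122,160)]])
print('case rim scene',[onz('scene',C(*p),.056) for p in [(190,258),(115,325),(405,350)]])
# cover mask
import cv2
for n,z in (('side',.022),('scene',.022)):
    im=cv2.imread('pics/%s0.png'%n); h=cv2.cvtColor(im,cv2.COLOR_BGR2HSV)
    m=cv2.inRange(h,(10,20,110),(35,120,255))
    x0,y0,x1,y1=(290,205,370,260) if n=='side' else (230,260,305,320)
    mm=np.zeros_like(m); mm[y0:y1,x0:x1]=m[y0:y1,x0:x1]
    c=max(cv2.findContours(mm,cv2.RETR_EXTERNAL,cv2.CHAIN_APPROX_NONE)[0],key=cv2.contourArea)
    w=np.array([onz(n,p,z)[:2]*1000 for p in c[:,0].astype(float)],np.float32)
    print(n,len(c),cv2.minAreaRect(w))
E
```

```text
bed side [0.5692 0.083  0.016 ]
bed side [0.4969 0.3435 0.016 ]
bed side [0.4023 0.3174 0.016 ]
bed scene [0.4995 0.3423 0.016 ]
bed scene [0.5723 0.0804 0.016 ]
bed scene [0.48   0.0538 0.016 ]
tip (array([0.4917, 0.2207, 0.1178]), [np.float64(0.0011729651565891186), np.float64(0.0011729651565890581)])
pegtop (array([0.4639, 0.2828, 0.0758]), [np.float64(0.0008263563052420661), np.float64(0.0008263563052419942)]) [0.463  0.2814 0.074 ] [0.4634 0.2846 0.074 ]
case rim side [array([0.5539, 0.1103, 0.056 ]), array([0.4569, 0.0848, 0.056 ]), array([0.4471, 0.1323, 0.056 ]), array([0.5417, 0.156 , 0.056 ])]
case rim scene [array([0.4506, 0.1301, 0.056 ]), array([0.4611, 0.0839, 0.056 ]), array([0.5402, 0.1594, 0.056 ])]
side 129 ((502.971923828125, -116.59835815429688), (99.05047607421875, 61.54111862182617), 17.31593132019043)
scene 107 ((505.67559814453125, -119.62532806396484), (100.00383758544922, 59.15190887451172), 16.618480682373047)
```

```bash
python3 -m inch '[[0,0,-8,-3.5,-2.3,0,0.5],[0,0,-16,-7,-4.7,0,0.5],[0,0,-24,-10.5,-7,0,0.5],[0,0,-32,-14,-9.4,0,0.5],[0,0,-34,-17.5,-11.7,0,0.5]]'
```

```text
clock: 0.65
tcp_pos: [0.3357, 0.4481, 0.2309]
ee_rot: [-180.0, -0.0, -164.3]
wrist_force: [1.3, 0.3, -0.5]
finger_gap: 0.0425
```

```bash
python3 -m inch '[[0,0,0,-1.6,-4,0,0.5],[0,0,0,-3.2,-8,0,0.5],[0,0,0,-4.8,-12,0,0.5],[0,0,0,-6.4,-16,0,0.5],[0,0,0,-7.8,-19.4,0,0.5]]'
python3 - <<'E'
from look import *
print(tcp()[1]['tcp_pos']); snap('wrist','w1.png')
E
```

```text
clock: 1.15
tcp_pos: [0.4632, 0.2812, 0.2311]
ee_rot: [-180.0, -0.0, -164.6]
wrist_force: [0.7, 0.5, 0.7]
finger_gap: 0.0426
[0.46320399 0.28116749 0.23108917]
```

View pics/w1.png

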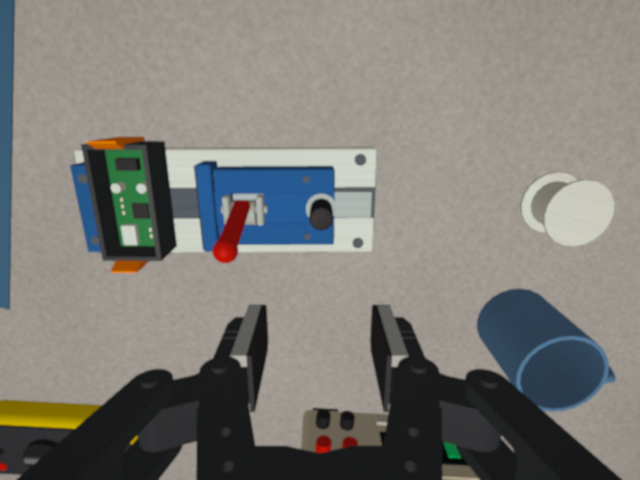

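Run:
```python
from look import *
np.set_printoptions(precision=4,suppress=True)
T,s=tcp()
vx=np.array([np.cos(np.radians(15.4)),np.sin(np.radians(15.4))]);vy=np.array([-vx[1],vx[0]])
t=s['tcp_pos'][:2]
for n,p,z in [('pegtop',(321,218),.074),('tip',(225,252),.117),('bedNR',(375,148),.016),('bedNL',(374,251),.016),('case faceR top',(163,142),.056),('faceL',(174,258),.056),('jawface top',(198,163),.042),('jf',(206,250),.042),('fixjaw',(72,165),.042),('fj2',(88,250),.042)]:
    w=onz('wrist',p,z,T); print(n,w,'vise rel tcp',(w[:2]-t)@vx,(w[:2]-t)@vy)
```

```text
pegtop [0.4677 0.274  0.074 ] vise rel tcp -0.00042221993871230157 0.00019140488489095296
tip [0.4978 0.2115 0.117 ] vise rel tcp 0.011991816457740813 -0.06802216344553912
bedNR [0.4077 0.3083 0.016 ] vise rel tcp -0.04914661734071886 0.04916633542410147
bedNL [0.5026 0.3374 0.016 ] vise rel tcp 0.050032282422351325 0.05201034357929882
case faceR top [0.4444 0.137  0.056 ] vise rel tcp -0.05927885241191379 -0.1256884721829413
faceL [0.5416 0.1592 0.056 ] vise rel tcp 0.040360198069240065 -0.13010491732467336
jawface top [0.4566 0.1629 0.042 ] vise rel tcp -0.04059088389329313 -0.10395140356461006
jf [0.533  0.1824 0.042 ] vise rel tcp 0.03820358795314252 -0.10545256967129078
fixjaw [0.486  0.0593 0.042 ] vise rel tcp -0.039802984213257765 -0.2116991200825854
fj2 [0.5611 0.0776 0.042 ] vise rel tcp 0.03746200879804071 -0.2139658369889214
```

```bash
python3 -m inch '[[0,0,0,0.27,0.8,3,0.5],[0,0,0,0.27,0.8,6,0.5],[0,0,0,0.27,0.8,9,0.5],[0,0,0,0.27,0.8,10,0.5],[0,0,0,0.27,0.8,10,0.5]]'
python3 - <<'E'
from look import *
print(tcp()[1]['tcp_pos']); snap('wrist','w2.png');print(tcp()[1]['tcp_pos']); snap('side','s2.png')
E
```

```text
clock: 1.7
tcp_pos: [0.4557, 0.29, 0.1294]
ee_rot: [-179.9, -0.2, -164.5]
wrist_force: [0.2, -0.3, -0.6]
finger_gap: 0.0429
[0.45573138 0.28995921 0.12940188]
[0.45708207 0.29083115 0.13109625]
```

View pics/w2.png

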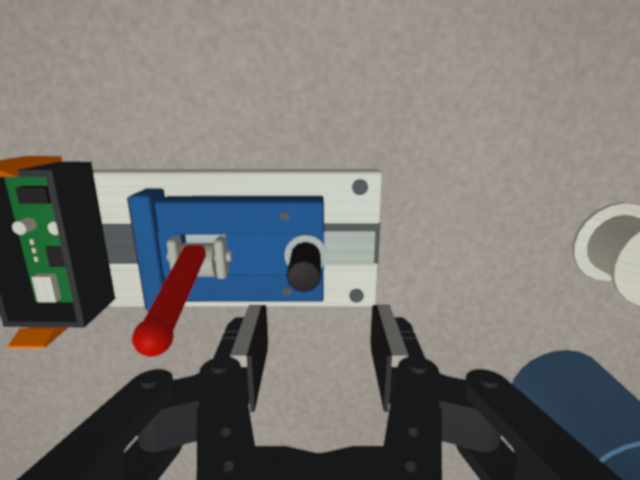

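Run:
```python
from look import *
np.set_printoptions(precision=4,suppress=True)
T,s=tcp()
T[:3,3]=[0.4564,.2904,.1302]
for p in [(303,277)]: print(onz('wrist',p,.074,T), onz('wrist',(152,338),.117,T))
print(s['tcp_pos'],s['ee_rot'])
```

```text
[0.4641 0.2827 0.074 ] [0.4938 0.2194 0.117 ]
[0.458  0.2914 0.1322] [ 179.9714    0.0801 -164.4953]
```

```bash
python3 -m inch '[[0,0,0,-0.35,-0.95,0,0.5],[0,0,0,-0.35,-0.95,3,0.5],[0,0,0,-0.35,-0.95,6,0.5],[0,0,0,-0.35,-0.95,8.7,0.5],[0,0,0,-0.35,-0.95,8.7,0.5]]'
python3 - <<'E'
from look import *
snap('side','s3.png');print(tcp()[1]['tcp_pos'])
E
```

```text
clock: 2.3
tcp_pos: [0.4618, 0.281, 0.0424]
ee_rot: [-179.9, -0.3, -164.5]
wrist_force: [-0.9, 0.3, 0.4]
finger_gap: 0.0424
[0.46318093 0.28168027 0.04406203]
```

View pics/s3.png

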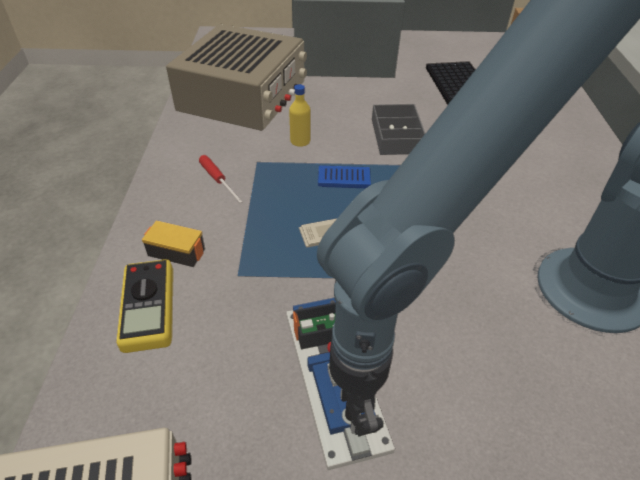

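Fingers straddle the peg (about 350,405 in the side view). Closing on it.

```bash
python3 -m inch '[[0,0,0,0,0,0,0],[0,0,0,0,0,0,0],[0,0,0,0,0,0,0],[0,0,0,0,0,0,0],[0,0,0,0,0,0,0]]'; python3 -c "
from look import *
print(tcp()[1])"
```

```text
clock: 2.85
tcp_pos: [0.4652, 0.2831, 0.0466]
ee_rot: [180.0, 0.2, -164.5]
wrist_force: [-0.6, -2.0, 5.9]
finger_gap: 0.0185
{'clock': 2.85, 'joint_pos': array([-43.45716988,  24.66495145,   9.09555495, 114.03478631,
        -5.67366755,  41.4893323 ,  74.53957346]), 'dq': array([-0.04046698,  0.09659397,  0.04703391, -0.06931527, -0.00276181,
        0.09886588,  0.01483713]), 'tau': array([-6.82558659e-01, -3.49826288e+01,  1.30788814e+00, -1.67578161e+01,
       -2.84849787e-01, -3.93311586e-01,  1.32216892e-02]), 'tcp_pos': array([0.46521811, 0.28312452, 0.04660103]), 'ee_rot': array([ 179.95017039,    0.21992679, -164.52250472]), 'wrist_force': array([-0.60554028, -2.00821452,  5.9137814 ]), 'wrist_torque': array([-0.44046077,  0.09429389, -0.04877658]), 'finger_gap': 0.018502615027275585}
```

```bash
python3 -m inch '[[0,0,0,0,-0.5,-0.15,0],[0,0,0,0,-1.2,-0.15,0],[0,0,0,0,-2,-0.15,0],[0,0,0,0,-2.8,-0.15,0],[0,0,0,0,-3.2,-0.15,0]]'; python3 -m inch '[[0,0,0,0,-0.2,0,0],[0,0,0,0,-0.4,0,0],[0,0,0,0,-0.6,0,0],[0,0,0,0,-0.8,0,0],[0,0,0,0,-0.8,0,0]]'
```

```text
clock: 3.35
tcp_pos: [0.4741, 0.2512, 0.0467]
ee_rot: [180.0, 0.2, -164.6]
wrist_force: [4.2, 4.6, -0.6]
finger_gap: 0.018
clock: 3.85
tcp_pos: [0.4743, 0.2504, 0.0467]
ee_rot: [179.6, 0.3, -164.3]
wrist_force: [2.7, 11.3, -3.8]
finger_gap: 0.0182
```

Run:
```python
from look import *
a=snap('wrist','w4.png');b=snap('scene','c4.png')
cv2.imwrite('pics/c4v.png',cv2.resize(cv2.cvtColor(b[150:290,300:450],cv2.COLOR_RGB2BGR),None,fx=4,fy=4,interpolation=cv2.INTER_CUBIC))
```

```text
(no output)
```

View pics/w4.png

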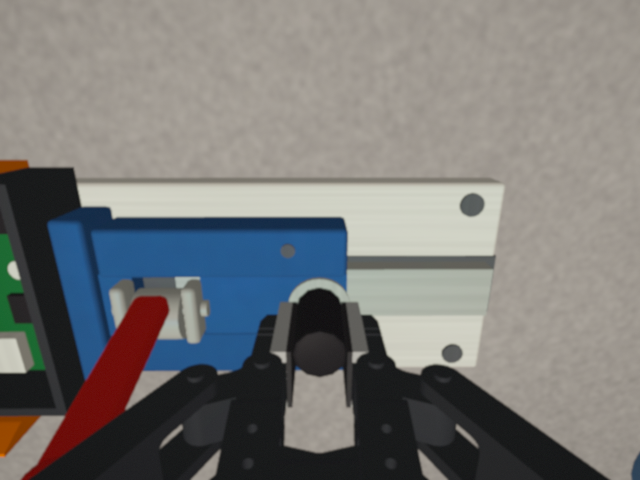

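View pics/c4v.png

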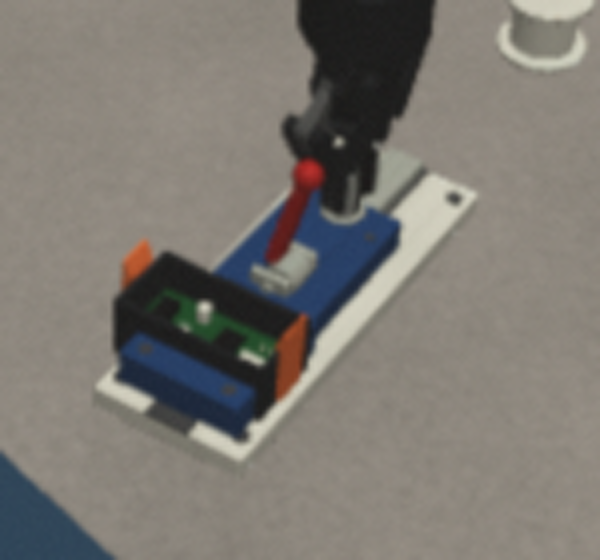

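Run:
```python
from look import *
b=cv2.imread('pics/c4.png')
cv2.imwrite('pics/c4z.png',cv2.resize(b[205:270,318:385],None,fx=9,fy=9,interpolation=cv2.INTER_CUBIC))
```

```text
(no output)
```

View pics/c4z.png

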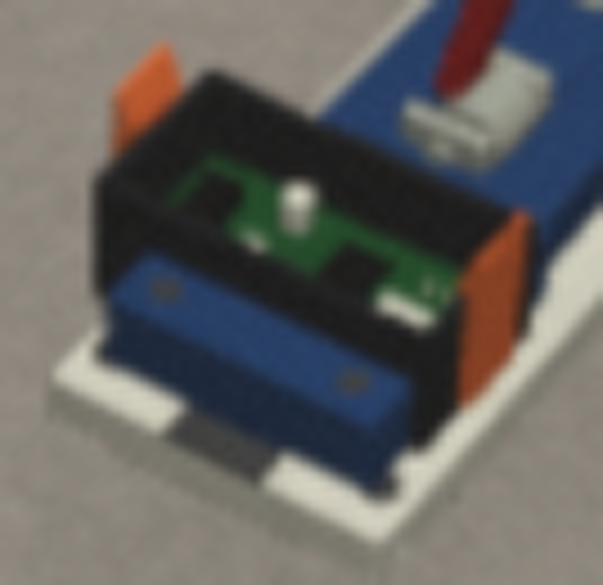

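Run:
```python
from look import *
np.set_printoptions(precision=4,suppress=True)
Z=lambda u,v:(318+u/9,205+v/9)
vx=np.array([np.cos(np.radians(15.5)),np.sin(np.radians(15.5))]);vy=np.array([-vx[1],vx[0]])
peg=np.array([.4743,.2504])
for n,p,z in [('front',(150,252),.042),('front',(412,375),.042),('rear',(108,292),.042),('rear',(372,422),.042),('rimL',(98,180),.056),('rimR',(462,305),.056),('rimback',(210,70),.056),('rimbackR',(530,218),.056),('casebotR',(425,447),.016),('bed',(378,540),.016),('bed',(52,375),.016)]:
    w=onz('scene',Z(*p),z)[:2]-peg; print(n,w@vx,w@vy)
```

```text
front -0.038843198479695876 -0.16136578412917418
front 0.03805694182178299 -0.1597379990515238
rear -0.039343616655594583 -0.17914493380368893
rear 0.03865329584284762 -0.17882422883910767
rimL -0.056179924822493156 -0.1595137428962906
rimR 0.04194999230377353 -0.14435881905076803
rimback -0.05606353087923848 -0.1094217445635694
rimbackR 0.039540783361902164 -0.10857536264211826
casebotR 0.041664727265266675 -0.15691656948539776
bed 0.04900744018970854 -0.19004730671091663
bed -0.048649797796343215 -0.19015005125285347
```

```bash
python3 -m inch '[[0,0,0,0,0.5,0,0],[0,0,0,0,0.5,0,0],[0,0,0,0,0.5,0,0.3],[0,0,0,0,0.5,0,0.4],[0,0,0,0,0.5,0,0.4]]';python3 -m inch '[[0,0,0,0,0.5,0,0.4],[0,0,0,0,0.5,-2,0.4],[0,0,0,0,0.5,-4,0.4],[0,0,0,0,0.5,-6,0.2],[0,0,0,0,0.5,-6,0]]'
python3 - <<'E'
from look import *
a=snap('wrist','w5.png');b=snap('scene','c5.png')
print(tcp()[1])
E
```

```text
clock: 4.45
tcp_pos: [0.471, 0.2481, 0.0453]
ee_rot: [-180.0, -0.2, -164.5]
wrist_force: [-1.9, 1.0, 0.6]
finger_gap: 0.0341
clock: 4.95
tcp_pos: [0.4732, 0.2544, 0.1083]
ee_rot: [179.9, 0.3, -164.5]
wrist_force: [0.7, -0.2, 0.4]
finger_gap: 0.0064
{'clock': 5.05, 'joint_pos': array([-41.7393974 ,  18.51732938,  10.38343214, 113.74466317,
        -4.39678803,  48.11617382,  76.54886766]), 'dq': array([ 0.06625479,  1.08749043, -0.32528877,  1.13737418, -0.08832844,
        0.02738064,  0.04875632]), 'tau': array([ 2.59629957e-02, -3.60282826e+01,  1.99985057e+00, -2.08409894e+01,
        1.71471195e-02, -3.87406850e-02, -2.28078745e-03]), 'tcp_pos': array([0.47110553, 0.25342445, 0.10568963]), 'ee_rot': array([-1.79987747e+02, -8.03707211e-03, -1.64507645e+02]), 'wrist_force': array([-0.14951315, -0.57354041, -0.5205243 ]), 'wrist_torque': array([ 0.0825324 , -0.03462447, -0.04053582]), 'finger_gap': 0.00045863946588248737}
```

View pics/w5.png

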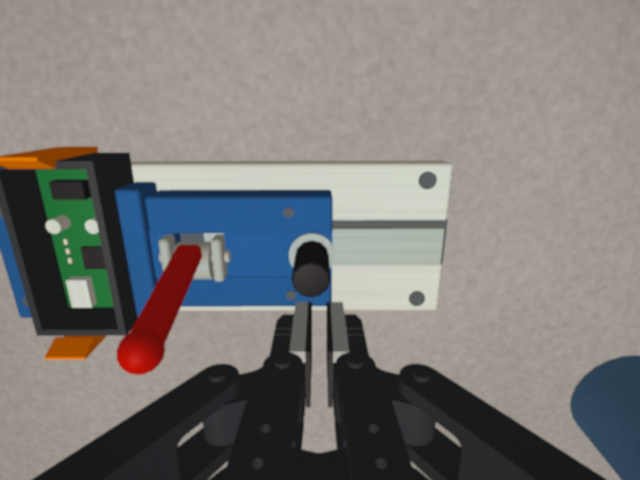

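View pics/c5.png

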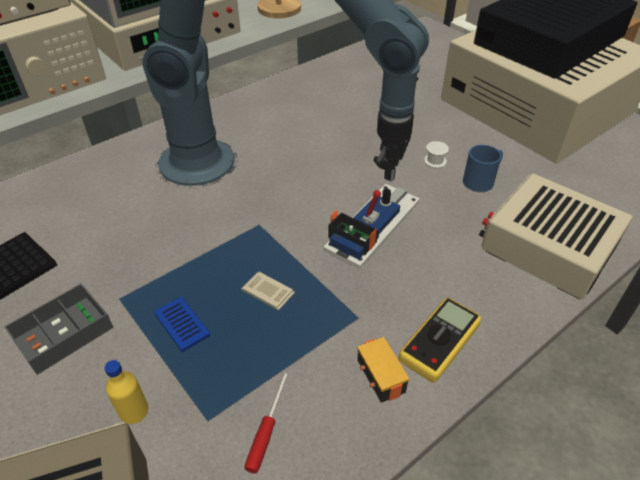

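Run:
```python
from look import *
np.set_printoptions(precision=4,suppress=True)
T,s=tcp(); T[:3,3]=[.4721,.2539,.107]
vx=np.array([np.cos(np.radians(15.5)),np.sin(np.radians(15.5))]);vy=np.array([-vx[1],vx[0]])
peg=onz('wrist',(311,281),.074,T)[:2];print('peg',peg)
for n,p,z in [('rim',(97,155),.056),('rim',(131,333),.056),('rim',(0,170),.056),('rim',(38,334),.056),('jaw',(118,190),.042),('jaw',(131,297),.042),('bedN',(450,163),.016),('bedN',(437,310),.016),('tip',(140,354),.117)]:
    w=onz('wrist',p,z,T)[:2]-peg; print(n,w@vx,w@vy)
```

```text
peg [0.4704 0.2488]
rim -0.0594761673622721 -0.10519299946945043
rim 0.0413589245625753 -0.10443600386268419
rim -0.052107625833407306 -0.1548802295294098
rim 0.04208578214453376 -0.15827714106407897
jaw -0.039224672449891876 -0.10516383993399993
jaw 0.025445845344268078 -0.10834148367340099
bedN -0.05036664641323102 0.08206284753708036
bedN 0.048468120443102274 0.08424848291467253
tip 0.012425150476093045 -0.06823170366413753
```

```bash
python3 -m inch '[[0,0,0,1.5,0,0.3,0],[0,0,0,2.6,-1.5,0.9,0],[0,0,0,2.6,-4.5,0.9,0],[0,0,0,2.6,-7.2,0.9,0],[0,0,0,2.6,-7.2,0.9,0]]'
python3 - <<'E'
from look import *
a=snap('wrist','w6.png')
snap('side','s6.png')
vx=np.array([np.cos(np.radians(15.5)),np.sin(np.radians(15.5))]);vy=np.array([-vx[1],vx[0]])
t=tcp()[1]['tcp_pos']; w=t[:2]-[.472,.2496]; print(w@vx,w@vy,t)
E
```

```text
clock: 5.55
tcp_pos: [0.465, 0.1718, 0.0951]
ee_rot: [-179.8, -0.2, -164.9]
wrist_force: [-0.5, 0.3, -0.0]
finger_gap: -0.0003
-0.026753412985061335 -0.06853654670670314 [0.46453519 0.17640656 0.09557403]
```

View pics/w6.png

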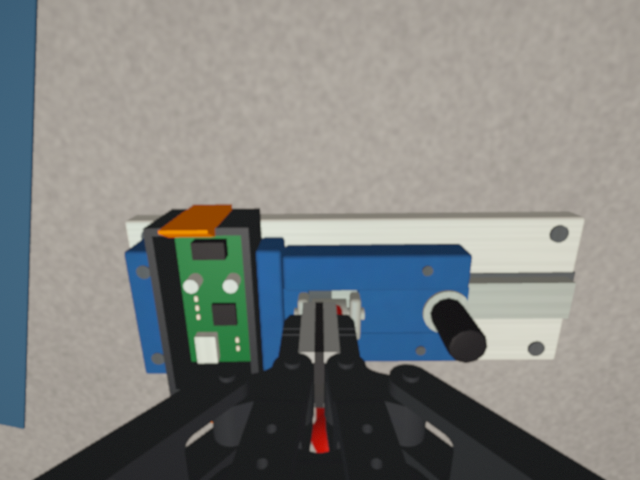

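```bash
python3 -m inch '[[0,0,0,-1.5,0.2,0,0],[0,0,0,-2.9,0.2,-0.1,0],[0,0,0,-3.9,0.2,0.1,0],[0,0,0,-4.8,0.2,0.6,0],[0,0,0,-5.6,0.2,1.3,0]]'
python3 - <<'E'
from look import *
a=snap('wrist','w7.png')
vx=np.array([np.cos(np.radians(15.5)),np.sin(np.radians(15.5))]);vy=np.array([-vx[1],vx[0]])
s=tcp()[1];t=s['tcp_pos']; w=t[:2]-[.472,.2496]; print(w@vx,w@vy,t,s['wrist_force'])
E
```

```text
clock: 6.15
tcp_pos: [0.5195, 0.1959, 0.0835]
ee_rot: [179.9, 0.1, -164.4]
wrist_force: [-0.4, 1.2, 2.0]
finger_gap: -0.0001
0.03204966004204338 -0.06485551075181319 [0.52021591 0.19566815 0.08244695] [ 1.64788037  0.40093816 -0.12422398]
```

View pics/w7.png

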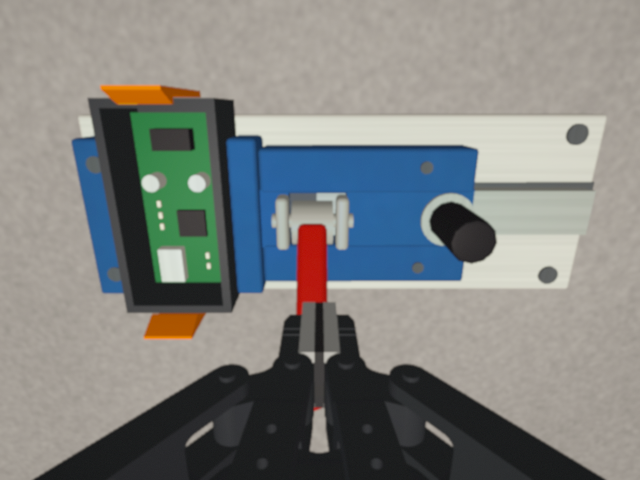

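```bash
python3 -m inch '[[0,0,0,-0.7,0,0.8,0],[0,0,0,-1.2,0,1.7,0],[0,0,0,-1.6,0,2.7,0],[0,0,0,-1.8,0,3.7,0],[0,0,0,-1.8,0,4.2,0]]'
python3 - <<'E'
from look import *
a=snap('wrist','w8.png')
vx=np.array([np.cos(np.radians(15.5)),np.sin(np.radians(15.5))]);vy=np.array([-vx[1],vx[0]])
s=tcp()[1];t=s['tcp_pos']; w=t[:2]-[.472,.2496]; print(w@vx,w@vy,t,s['wrist_force'])
E
```

```text
clock: 6.7
tcp_pos: [0.5374, 0.2002, 0.0501]
ee_rot: [179.8, -0.2, -164.5]
wrist_force: [-24.0, -7.0, 77.2]
finger_gap: 0.0
0.04965803862965927 -0.06509621653983219 [0.53724821 0.20014184 0.05064791] [-19.68332873  -5.09076607  57.10766165]
```

View pics/w8.png

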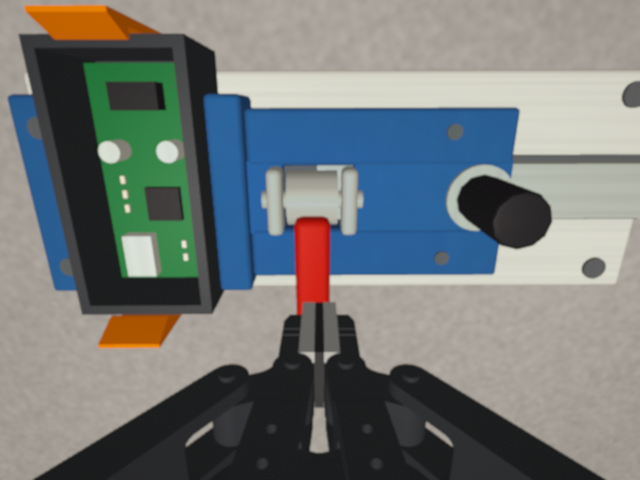

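```bash
python3 -m inch '[[0,0,0,0,0,-1,0],[0,0,0,0,0,-4,0.5],[0,0,0,0,0,-8,1],[0,0,0,0,-1,-11,1],[0,0,0,0,-5,-11,1]]'
python3 - <<'E'
from look import *
T,s=tcp();print(s['tcp_pos'])
a=snap('wrist','w9.png')
snap('side','s9.png')
b=snap('scene','c9.png')
cv2.imwrite('pics/c9v.png',cv2.resize(cv2.cvtColor(b[150:290,300:450],cv2.COLOR_RGB2BGR),None,fx=4,fy=4,interpolation=cv2.INTER_CUBIC))
E
```

```text
clock: 7.25
tcp_pos: [0.5522, 0.1575, 0.1561]
ee_rot: [179.8, 0.6, -163.9]
wrist_force: [0.7, -0.5, -0.3]
finger_gap: 0.0582
[0.55219306 0.15754674 0.15605526]
```

View pics/w9.png

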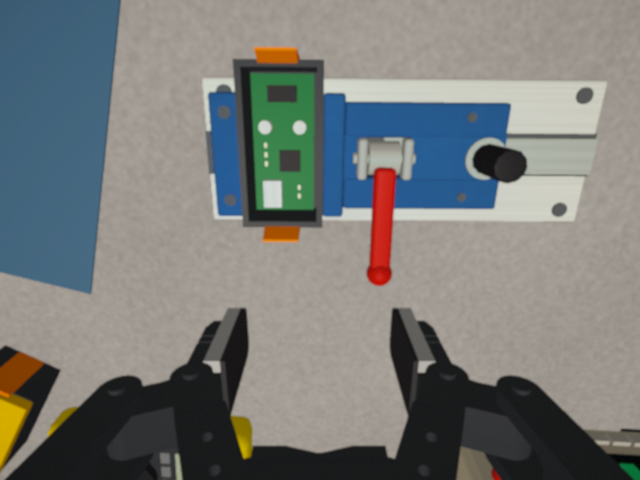

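View pics/c9v.png

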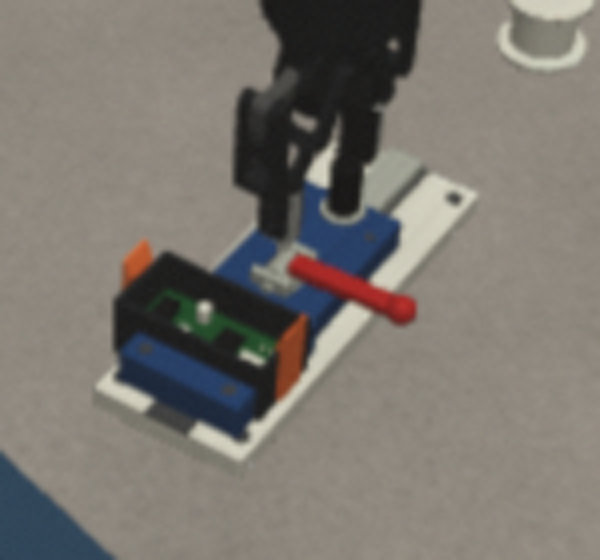

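Run:
```python
from look import *
np.set_printoptions(precision=4,suppress=True)
s=cv2.imread('pics/s9.png')
def red(n):
    h=cv2.cvtColor(cv2.imread(n),cv2.COLOR_BGR2HSV); m=cv2.inRange(h,(0,170,90),(6,255,255))|cv2.inRange(h,(175,170,90),(180,255,255))
    return m
m=red('pics/s9.png'); ys,xs=np.nonzero(m[290:470,270:410]); print(xs.min()+270,xs.max()+270,ys.min()+290,ys.max()+290)
cv2.imwrite('pics/s9v.png',cv2.resize(s[285:470,270:410],None,fx=4,fy=3.2,interpolation=cv2.INTER_CUBIC))
print(tri([ray('side',(xs.min()+273,ys[xs<xs.min()+6].mean()+290)),ray('scene',(400.3,227))]))
print(tcp()[1]['tcp_pos'])
```

```text
280 328 351 367
(array([0.5668, 0.2048, 0.0525]), [np.float64(0.00038629657818836687), np.float64(0.0003862965781881373)])
[0.5505 0.1459 0.1513]
```

View pics/s9v.png

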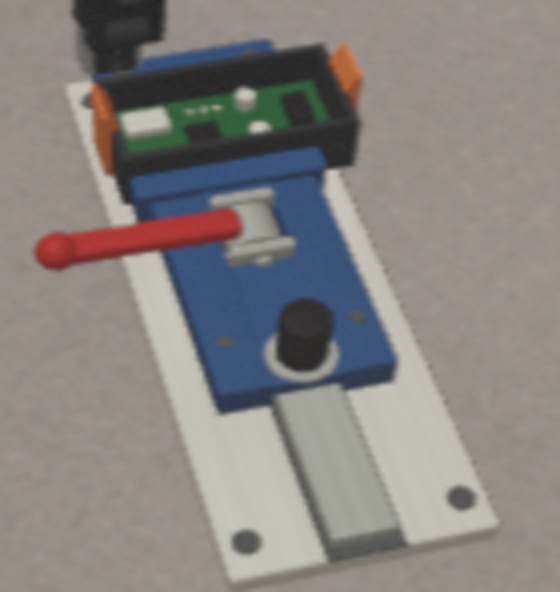

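Run:
```python
from look import *
np.set_printoptions(precision=4,suppress=True)
T,s=tcp()
a=snap('wrist','w10.png'); print(s['tcp_pos'],s['ee_rot'],tcp()[1]['tcp_pos'],s['dq'])
b=cv2.imread('pics/w10.png')
cv2.imwrite('pics/w10v.png',cv2.resize(b[20:270,190:390],None,fx=2.4*1.6/1.6,fy=2.4))
```

```text
[0.5505 0.1459 0.1513] [-179.8429   -0.021  -164.9167] [0.5494 0.1483 0.1507] [-1.7778  1.0312 -3.4884  0.5269 -2.109   0.0692 -0.4792]
```

View pics/w10v.png

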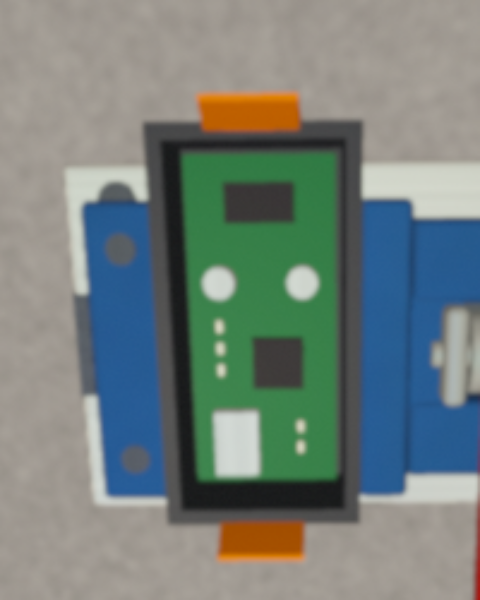

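Run:
```python
from look import *
np.set_printoptions(precision=4,suppress=True)
T,s=tcp()
T[:3,3]=[.5499,.1471,.151]; T[:3,:3]=Ro.from_euler('xyz',[180,0,-164.7],degrees=True).as_matrix()
P=[onz('wrist',(190+u/2.4,20+v/2.4),.056,T)[:2] for u,v in [(145,122),(362,122),(358,522),(169,524)]]
P=np.array(P);print(P,P.mean(0))
for i,j in ((0,3),(1,2),(1,0),(2,3)):
    d=P[j]-P[i];print(np.linalg.norm(d),np.degrees(np.arctan2(d[1],d[0])))
Z=lambda u,v:(318+u/9,205+v/9)
Q=np.array([onz('scene',Z(*p),.056)[:2] for p in [(98,180),(462,305),(530,218),(210,70)]]);print(Q,Q.mean(0))
# side image
S=lambda u,v:(270+u/4,285+v/3.2)
R=np.array([onz('side',S(*p),.056)[:2] for p in [(97,84),(326,47),(358,120),(120,160)]]);print(R,R.mean(0))
```

```text
[[0.4599 0.0818]
 [0.4464 0.1309]
 [0.5417 0.1578]
 [0.5557 0.1088]] [0.5009 0.1198]
0.09958819546715669 15.753511423111634
0.09900597083357049 15.786049940293358
0.05094444150626996 -74.66116854342081
0.0509997801615013 -74.00659519248332
[[0.4628 0.0817]
 [0.5533 0.1225]
 [0.5414 0.1563]
 [0.4495 0.13  ]] [0.5018 0.1226]
[[0.5539 0.1097]
 [0.4586 0.0829]
 [0.4469 0.1293]
 [0.5425 0.156 ]] [0.5005 0.1195]
```

```bash
python3 -m inch '[[0,0,0,1.6,-4.6,0,1],[0,0,0,3.2,-9.2,0,1],[0,0,0,4.8,-13.8,0,1],[0,0,0,6.4,-18.4,0,1],[0,0,0,8,-23,0,1]]'; python3 -m inch '[[0,0,-1,0.5,-1.4,0,1],[0,0,-1,0.5,-1.4,0,1],[0,0,-1,0.5,-1.4,0,1],[0,0,-1,0.5,-1.4,0,1],[0,0,-1,0.5,-1.4,0,1]]';  python3 - <<'E'
from look import *
np.set_printoptions(precision=4,suppress=True)
T,s=tcp()
a=snap('wrist','w11.png'); print(s['tcp_pos'],s['ee_rot'],tcp()[1]['tcp_pos'],s['wrist_force'])
E
```

```text
clock: 7.95
tcp_pos: [0.533, -0.0924, 0.1504]
ee_rot: [179.9, -0.1, -164.4]
wrist_force: [1.2, 0.1, -0.2]
finger_gap: 0.0853
clock: 8.45
tcp_pos: [0.5333, -0.104, 0.1514]
ee_rot: [179.9, -0.0, -163.2]
wrist_force: [0.9, 0.8, -0.0]
finger_gap: 0.0855
[ 0.5333 -0.104   0.1514] [ 179.9409   -0.0152 -163.2417] [ 0.5332 -0.1045  0.1515] [ 0.8594  0.7718 -0.0345]
```

View pics/w11.png

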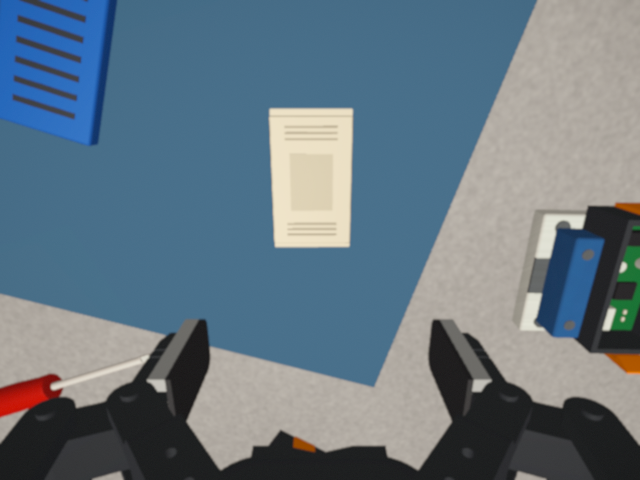

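Run:
```python
from look import *
np.set_printoptions(precision=4,suppress=True)
T,s=tcp()
b=cv2.imread('pics/w11.png');h=cv2.cvtColor(b,cv2.COLOR_BGR2HSV)
m=cv2.inRange(h,(12,15,140),(40,120,255)); m[:90]=0;m[260:]=0;m[:,:255]=0;m[:,370:]=0
c=max(cv2.findContours(m,cv2.RETR_EXTERNAL,cv2.CHAIN_APPROX_NONE)[0],key=cv2.contourArea)
print(cv2.boundingRect(c))
q=cv2.approxPolyDP(c,6,True)[:,0];print(q)
for z in (.018,.022):
    w=np.array([onz('wrist',p,z,T)[:2]*1000 for p in c[:,0].astype(float)],np.float32);print(z,cv2.minAreaRect(w))
R=T[:3,:3]; r=np.array(cv2.minAreaRect(w)[0])/1000-T[:2,3]; print('tool offset',R[:2,:2].T@r)
```

```text
(269, 109, 84, 138)
[[270 109]
 [275 246]
 [348 246]
 [352 110]]
0.018 ((501.883544921875, -120.25152587890625), (98.26187896728516, 57.08880615234375), 16.844797134399414)
0.022 ((501.16705322265625, -120.38531494140625), (96.83961486816406, 56.26245880126953), 16.844818115234375)
tool offset [ 0.0353 -0.006 ]
```

```bash
python3 -m inch '[[0,0,0,1.8,-0.3,2,1],[0,0,0,3.45,-0.55,5,1],[0,0,0,3.45,-0.55,8,1],[0,0,0,3.45,-0.55,9.5,1],[0,0,0,3.45,-0.55,9.5,1]]'
python3 - <<'E'
from look import *
np.set_printoptions(precision=4,suppress=True)
T,s=tcp()
a=snap('wrist','w12.png'); print(s['tcp_pos'],s['ee_rot'],tcp()[1]['tcp_pos'],s['wrist_force']); snap('side','s12.png')
print(tcp()[1]['tcp_pos'])
E
```

```text
clock: 9.0
tcp_pos: [0.4991, -0.1205, 0.0544]
ee_rot: [179.9, -0.3, -163.4]
wrist_force: [-0.5, -0.4, -0.2]
finger_gap: 0.0855
[ 0.4991 -0.1205  0.0544] [ 179.8619   -0.2976 -163.3964] [ 0.5007 -0.1209  0.0559] [-0.4903 -0.434  -0.1969]
[ 0.5019 -0.1213  0.057 ]
```

View pics/w12.png

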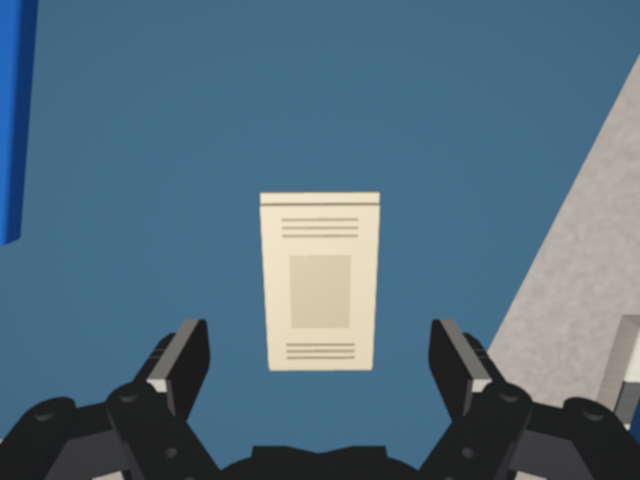

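View pics/s12.png

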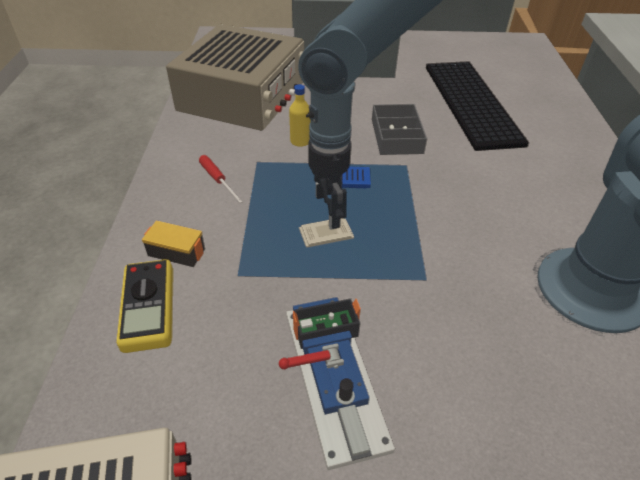

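Run:
```python
from look import *
np.set_printoptions(precision=4,suppress=True)
T,s=tcp()
T[:3,3]=[.4999,-.1207,.0552]
P=[onz('wrist',p,z,T) for p,z in [((261,204),.022),((380,204),.022),((260,192),.018),((380,192),.018),((373,370),.022),((268,370),.022)]]
R=T[:3,:3]
for p in P: print(R.T@(p-T[:3,3]))
print(s['tcp_pos'],s['ee_rot'])
```

```text
[ 0.0422 -0.0275  0.0332]
[0.0422 0.0278 0.0332]
[ 0.047  -0.0283  0.0372]
[0.047  0.0282 0.0372]
[-0.0501  0.0289  0.0332]
[-0.0502 -0.0282  0.0332]
[ 0.5019 -0.1213  0.057 ] [ 179.9992    0.0038 -163.4135]
```

```bash
python3 -m inch '[[0,0,0,0,0,2,1],[0,0,0,0,0,3.8,1],[0,0,0,0,0,4.8,1],[0,0,0,0,0,5.1,1],[0,0,0,0,0,5.1,1]]'; python3 -m inch '[[0,0,0,0,0,0,0.7],[0,0,0,0,0,0,0.5],[0,0,0,0,0,0,0],[0,0,0,0,0,0,0],[0,0,0,0,0,0,0]]'
python3 - <<'E'
from look import *
np.set_printoptions(precision=4,suppress=True)
T,s=tcp(); print(s['tcp_pos'],s['wrist_force'],s['finger_gap']); snap('side','s13.png')
E
```

```text
clock: 9.6
tcp_pos: [0.502, -0.1219, 0.0062]
ee_rot: [-180.0, 0.0, -163.5]
wrist_force: [0.5, -0.1, 0.4]
finger_gap: 0.0853
clock: 10.1
tcp_pos: [0.5027, -0.1222, 0.0071]
ee_rot: [-180.0, 0.1, -163.5]
wrist_force: [-0.6, 0.4, 6.1]
finger_gap: 0.0544
[ 0.5027 -0.1222  0.0071] [-0.5952  0.3944  6.0539] 0.054381468397232194
```

```bash
python3 -m inch '[[0,0,0,0,0,-1,0],[0,0,0,0,0,-4,0],[0,0,0,0,0,-8,0],[0,0,0,0,0,-12,0],[0,0,0,0,0,-12.5,0]]'
python3 - <<'E'
from look import *
np.set_printoptions(precision=4,suppress=True)
T,s=tcp(); print(s['tcp_pos'],s['wrist_force'],s['finger_gap']); snap('side','s14.png');snap('wrist','w14.png')
print(tcp()[1]['tcp_pos'])
E
```

```text
clock: 10.65
tcp_pos: [0.5054, -0.1231, 0.1363]
ee_rot: [-179.8, 0.6, -163.5]
wrist_force: [1.6, -0.1, -0.0]
finger_gap: 0.0541
[ 0.5054 -0.1231  0.1363] [ 1.6448 -0.1415 -0.044 ] 0.054111624026184066
[ 0.5025 -0.1221  0.1326]
```

View pics/w14.png

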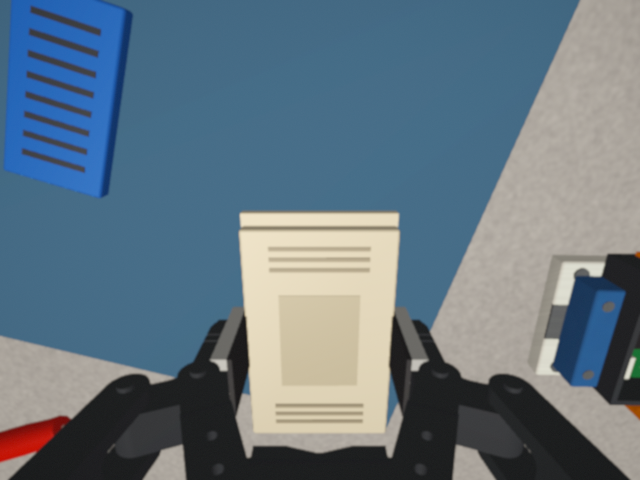

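View pics/s14.png

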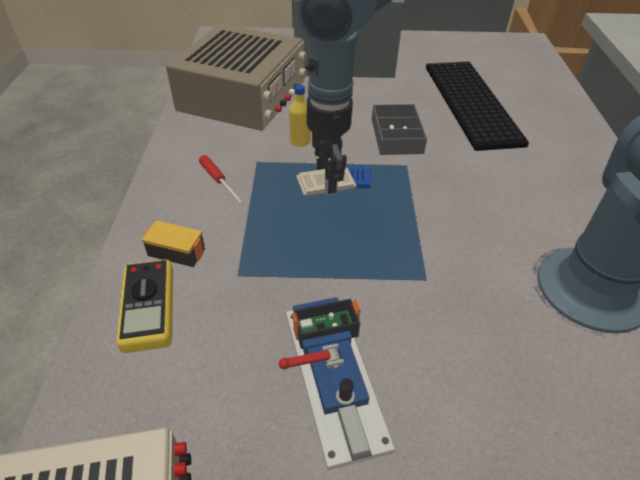

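Run:
```python
from look import *
np.set_printoptions(precision=4,suppress=True)
T=np.eye(4)
m=manip.camera_model('wrist')['mount']; f=240/np.tan(np.radians(manip.camera_model('wrist')['vfov']/2))
c=manip.camera_model('wrist')
for p in [(240,229),(399,229),(255,433),(386,433)]:
    d=m[:3,:3]@np.array([(p[0]-c['cx'])/f,(p[1]-c['cy'])/f,1]); o=m[:3,3]
    print(o+d*((-.0149)-o[2])/d[2])
```

```text
[ 0.0449 -0.0278 -0.0149]
[ 0.045   0.0271 -0.0149]
[-0.0451 -0.0274 -0.0149]
[-0.045   0.0278 -0.0149]
```

```bash
python3 -m inch '[[0,0,0.3,-1,3.5,0,0],[0,0,0.8,-2.3,8,0,0],[0,0,0.8,-3.7,13,0,0],[0,0,0.8,-5.1,18,0,0],[0,0,0.8,-6.2,21.5,0,0]]'; python3 -m inch '[[0,0,0,-0.5,1.77,0,0],[0,0,0,-0.5,1.77,0,0],[0,0,0,-0.5,1.77,0,0],[0,0,0,-0.5,1.77,0,0],[0,0,0,-0.5,1.77,0,0]]'
python3 - <<'E'
from look import *
np.set_printoptions(precision=4,suppress=True)
T,s=tcp(); print(s['tcp_pos'],s['ee_rot']); snap('wrist','w15.png');snap('side','s15.png');snap('scene','c15.png')
s=tcp()[1];print(s['tcp_pos'],s['ee_rot'])
E
```

```text
clock: 11.25
tcp_pos: [0.4971, 0.1046, 0.1286]
ee_rot: [180.0, -0.3, -164.2]
wrist_force: [1.6, -0.8, -1.2]
finger_gap: 0.054
clock: 11.75
tcp_pos: [0.4995, 0.1178, 0.1302]
ee_rot: [-180.0, -0.1, -164.5]
wrist_force: [-0.3, -0.5, -1.7]
finger_gap: 0.0543
[0.4995 0.1178 0.1302] [-179.9564   -0.076  -164.5026]
[0.4999 0.1189 0.1307] [-179.985    -0.008  -164.4228]
```

View pics/w15.png

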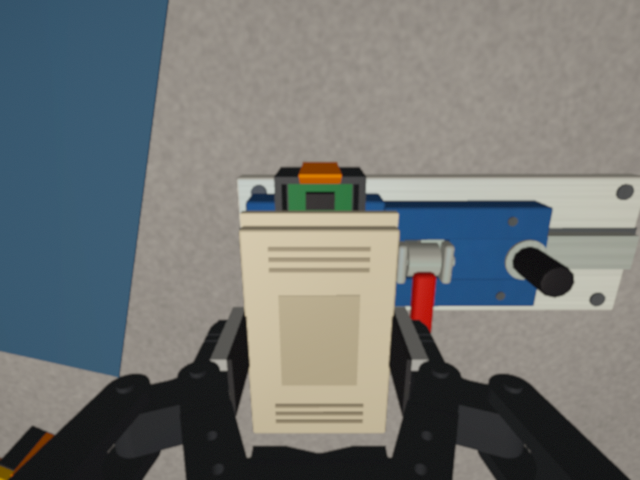

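Run:
```python
from look import *
np.set_printoptions(precision=4,suppress=True)
b=cv2.imread('pics/w15.png'); cv2.imwrite('pics/w15v.png',cv2.resize(b[150:225,255:385],None,fx=6,fy=6,interpolation=cv2.INTER_CUBIC))
```

```text
(no output)
```

View pics/w15v.png

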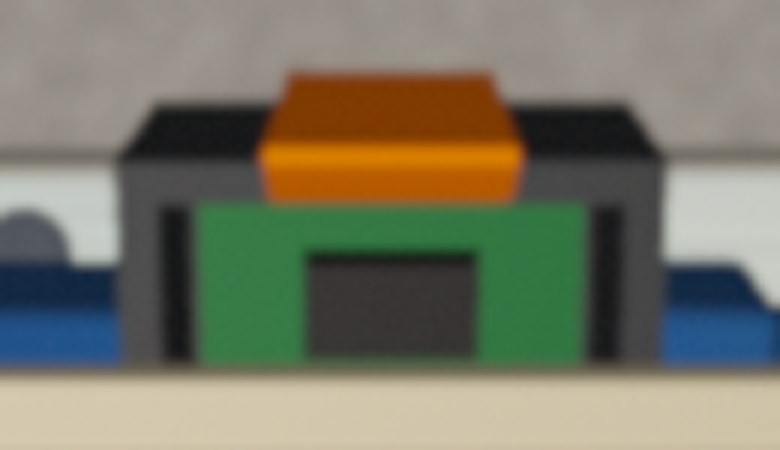

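Run:
```python
from look import *
np.set_printoptions(precision=4,suppress=True)
T,s=tcp(); T[:3,3]=[.4997,.1184,.1305]
for p in [(274.7,176.3),(365.5,176.3),(274.9,210),(365.5,210)]:
    print(T[:3,:3].T@(onz('wrist',p,.056,T)-T[:3,3]))
print(T[:3,:3].T@(np.array([.5008,.12,0])-s['tcp_pos']))
```

```text
[ 0.0481 -0.0254  0.0745]
[0.0481 0.0255 0.0745]
[ 0.0287 -0.026   0.0745]
[0.0287 0.0263 0.0745]
[-0.0012  0.0009  0.1307]
```

```bash
python3 -m inch '[[0,0,0,-0.15,0.03,2,0],[0,0,0,-0.15,0.03,4,0],[0,0,0,-0.15,0.03,5.5,0],[0,0,0,-0.15,0.03,6.3,0],[0,0,0,-0.15,0.03,6.5,0]]'; python3 -m inch '[[0,0,0,0,0,0.1,0],[0,0,0,0,0,0.2,0],[0,0,0,0,0,0.3,0],[0,0,0,0,0,0.4,0],[0,0,0,0,0,0.4,0]]';  python3 - <<'E'
from look import *
np.set_printoptions(precision=4,suppress=True)
T,s=tcp(); print(s['tcp_pos'],s['ee_rot'],s['wrist_force'],s['wrist_torque']); snap('wrist','w16.png')
b=snap('side','s16.png')
cv2.imwrite('pics/s16v.png',cv2.resize(cv2.cvtColor(b[270:400,260:400],cv2.COLOR_RGB2BGR),None,fx=4.5,fy=4.5,interpolation=cv2.INTER_CUBIC))
E
```

```text
clock: 12.4
tcp_pos: [0.5005, 0.1203, 0.0649]
ee_rot: [-180.0, -0.1, -164.3]
wrist_force: [0.4, 0.5, -1.5]
finger_gap: 0.0542
clock: 12.9
tcp_pos: [0.5011, 0.1209, 0.0619]
ee_rot: [180.0, 0.0, -164.3]
wrist_force: [-1.4, 0.1, -0.3]
finger_gap: 0.0542
[0.5011 0.1209 0.0619] [ 179.9943    0.0012 -164.2857] [-1.4459  0.0778 -0.2654] [-0.0297  0.0812 -0.0024]
```

View pics/w16.png

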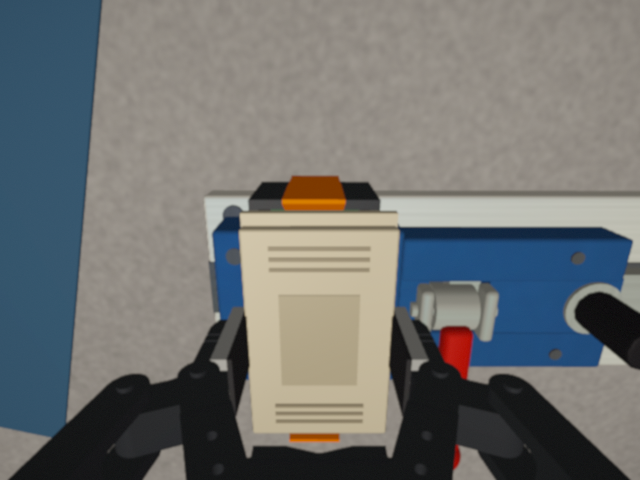

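View pics/s16v.png

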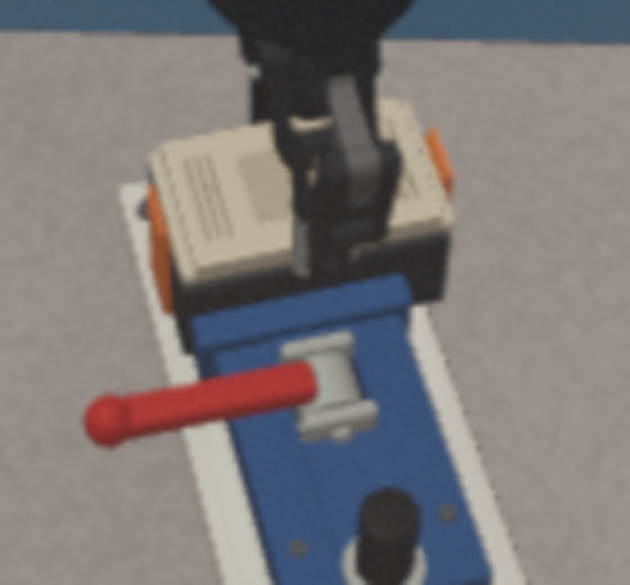

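```bash
python3 -m inch '[[0,0,0,0,0,0.1,0],[0,0,0,0,0,0.2,0],[0,0,0,0,0,0.3,0],[0,0,0,0,0,0.4,0],[0,0,0,0,0,0.5,0]]'; python3 -m inch '[[0,0,0,0,0,0.1,0],[0,0,0,0,0,0.2,0],[0,0,0,0,0,0.3,0],[0,0,0,0,0,0.4,0],[0,0,0,0,0,0.4,0]]'
```

```text
clock: 13.5
tcp_pos: [0.5015, 0.1209, 0.0579]
ee_rot: [180.0, -0.0, -164.3]
wrist_force: [-4.3, -2.2, 12.1]
finger_gap: 0.054
clock: 14.0
tcp_pos: [0.5013, 0.1209, 0.0545]
ee_rot: [180.0, -0.0, -164.3]
wrist_force: [-7.6, -1.1, 13.6]
finger_gap: 0.0541
```

```bash
python3 -m inch '[[0,0,0,0.05,0,0.1,0],[0,0,0,0.1,0,0.2,0],[0,0,0,0.1,0,0.3,0],[0,0,0,0.1,0,0.4,0],[0,0,0,0.1,0,0.4,0]]'
python3 - <<'E'
from look import *
np.set_printoptions(precision=4,suppress=True)
T,s=tcp(); print(s['tcp_pos'],s['ee_rot'],s['wrist_force'],s['wrist_torque']); snap('wrist','w17.png')
b=snap('side','s17.png')
cv2.imwrite('pics/s17v.png',cv2.resize(cv2.cvtColor(b[270:400,260:400],cv2.COLOR_RGB2BGR),None,fx=4.5,fy=4.5,interpolation=cv2.INTER_CUBIC))
E
```

```text
clock: 14.5
tcp_pos: [0.4994, 0.1202, 0.0499]
ee_rot: [180.0, -0.2, -164.3]
wrist_force: [-5.7, -1.8, 15.0]
finger_gap: 0.054
[0.4994 0.1202 0.0499] [ 179.9688   -0.1828 -164.3169] [-5.7456 -1.8063 15.0027] [-0.3524  1.7305  0.0229]
```

View pics/w17.png

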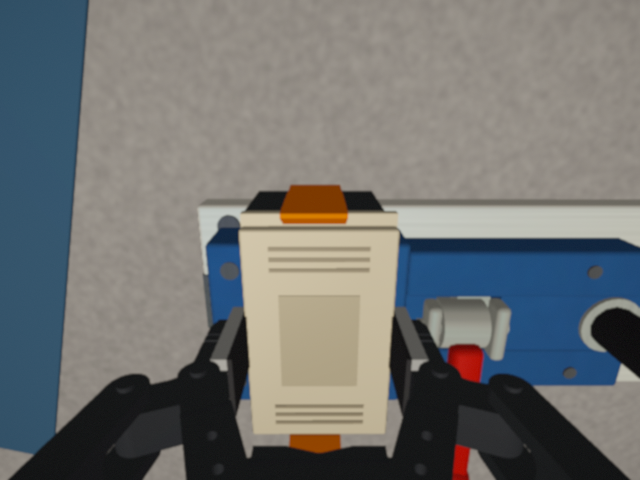

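View pics/s17v.png

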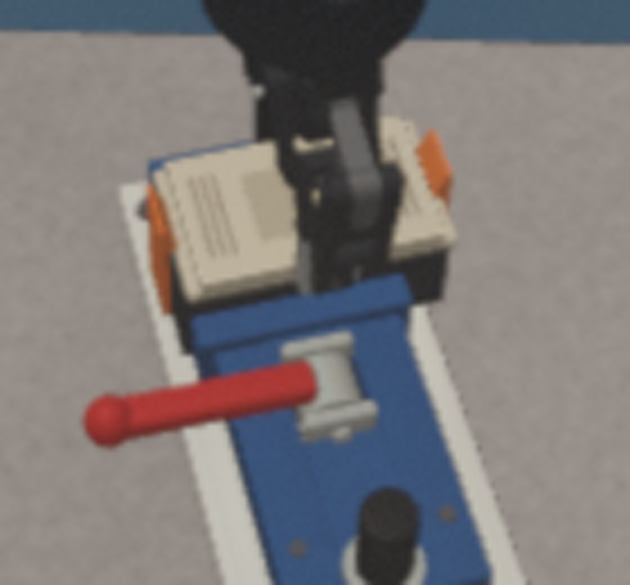

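```bash
python3 -m inch '[[0,0.7,0,0.0,0,0.05,0],[0,1.4,0,0.0,0,0.1,0],[0,2,0,0,0,0.15,0],[0,2.5,0,0,0,0.2,0],[0,2.5,0,0,0,0.2,0]]'
python3 - <<'E'
from look import *
np.set_printoptions(precision=4,suppress=True)
T,s=tcp(); print(s['tcp_pos'],s['ee_rot'],s['wrist_force'],s['wrist_torque']);
E
```

```text
clock: 15.1
tcp_pos: [0.499, 0.1201, 0.0498]
ee_rot: [179.9, -2.8, -164.3]
wrist_force: [-12.6, -3.8, 28.4]
finger_gap: 0.0543
[0.499  0.1201 0.0498] [ 179.9281   -2.8095 -164.3211] [-12.5764  -3.7887  28.4095] [-0.5731  2.6694  0.0348]
```

Run:
```python
from look import *
snap('wrist','w18.png')
b=snap('side','s18.png');c=snap('scene','c18.png')
f=lambda x:cv2.resize(cv2.cvtColor(x,cv2.COLOR_RGB2BGR),None,fx=6,fy=6,interpolation=cv2.INTER_CUBIC)
cv2.imwrite('pics/s18v.png',f(b[280:360,280:380])); cv2.imwrite('pics/c18v.png',f(c[190:280,310:410]))
```

```text
(no output)
```

View pics/s18v.png

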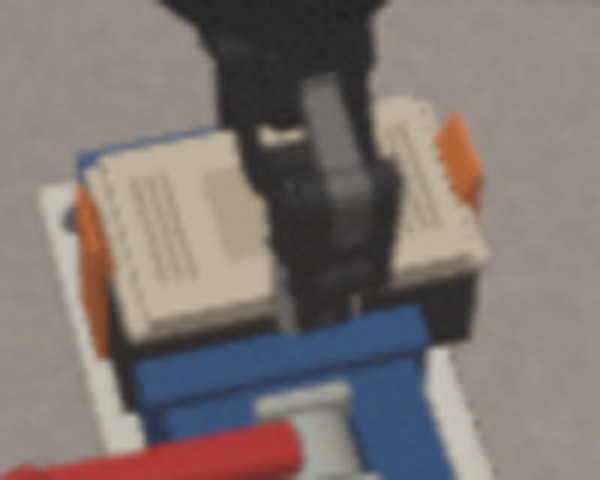

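View pics/c18v.png

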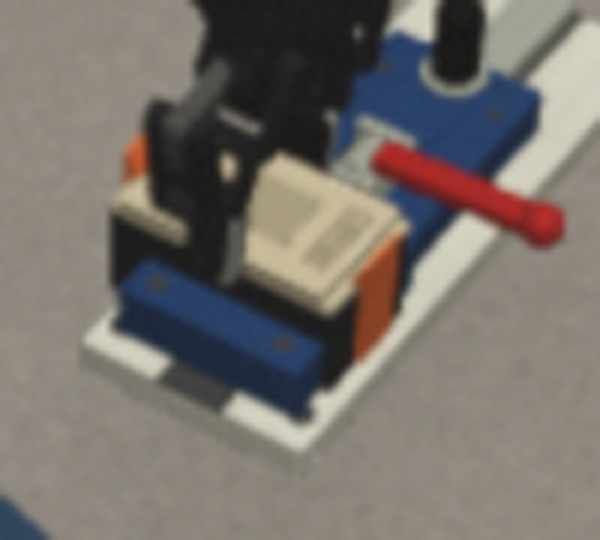

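View pics/w18.png

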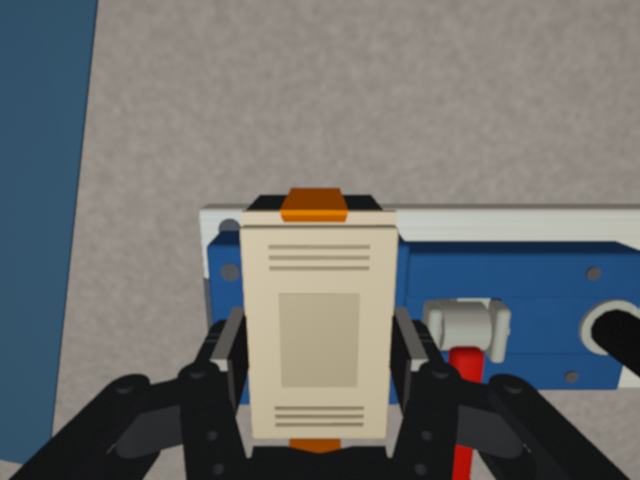

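```bash
python3 - <<'E'
from look import *
np.set_printoptions(precision=4,suppress=True)
S=lambda u,v:(280+u/6,280+v/6)
C=lambda u,v:(310+u/6,190+v/6)
for a,b in [((145,325),(408,222)),((88,168),(325,303))]: print(tri([ray('side',S(*a)),ray('scene',C(*b))]))
E
python3 - <<'E'
import cv2
b=cv2.imread('pics/s18.png');c=cv2.imread('pics/c18.png')
cv2.imwrite('pics/s18w.png',cv2.resize(b[295:355,288:325],None,fx=10,fy=10,interpolation=cv2.INTER_CUBIC))
cv2.imwrite('pics/c18w.png',cv2.resize(c[215:255,355:385],None,fx=14,fy=14,interpolation=cv2.INTER_CUBIC))
E
```

```text
(array([0.5381, 0.1591, 0.0606]), [np.float64(0.0027487756029827086), np.float64(0.002748775602982602)])
(array([0.5533, 0.1068, 0.061 ]), [np.float64(1.0417781189238004e-05), np.float64(1.041778118922367e-05)])
```

View pics/s18w.png

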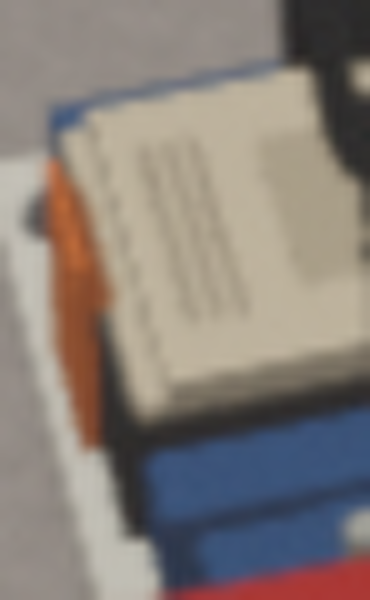

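View pics/c18w.png

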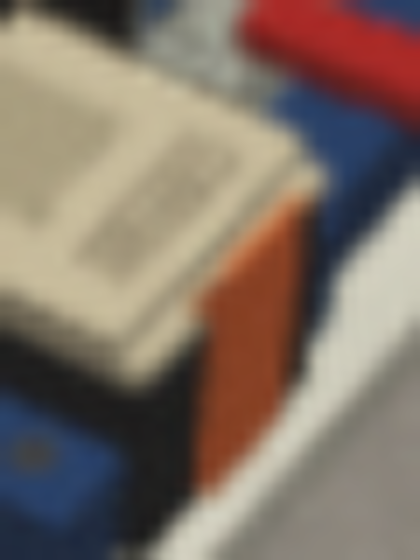

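Run:
```python
from look import *
for n in ('w15','w17','w18'):
    b=cv2.imread('pics/%s.png'%n)
    a=np.hstack([cv2.resize(b[200:240,232:262],None,fx=8,fy=8,interpolation=cv2.INTER_CUBIC),cv2.resize(b[415:455,242:272],None,fx=8,fy=8,interpolation=cv2.INTER_CUBIC),cv2.resize(b[415:455,372:402],None,fx=8,fy=8,interpolation=cv2.INTER_CUBIC)])
    cv2.imwrite('pics/%sk.png'%n,a)
a=np.vstack([cv2.imread('pics/%sk.png'%n)[:, :] for n in ('w15','w18')]); cv2.imwrite('pics/k.png',cv2.resize(a,None,fx=.9,fy=.9))
# row profiles
for n in ('w15','w16','w17','w18'):
    g=cv2.cvtColor(cv2.imread('pics/%s.png'%n),cv2.COLOR_BGR2GRAY).astype(float)
    for c0,c1 in ((258,275),(365,380)):
        p=g[:,c0:c1].mean(1); d=np.diff(p)
        far=205+np.argmax(d[205:222]); dark=220+np.argmin(p[220:236]); near=425+np.argmin(d[425:450])
        sub=lambda i:i+0.5+0.5*(abs(d[i+1])-abs(d[i-1]))/(2*abs(d[i])-abs(d[i-1])-abs(d[i+1]))
        print(n,c0,'far ledge',round(sub(far),2),'step',dark,'near',round(sub(near),2))
    for r in (240,300,425):
        p=g[r-2:r+3].mean(0);d=np.diff(p); print('   row',r, 235+np.argmax(d[235:262]),375+np.argmin(d[375:410]))
```

```text
w15 258 far ledge 212.49 step 228 near 445.68
w15 365 far ledge 212.52 step 228 near 445.73
   row 240 239 398
   row 300 243 394
   row 425 237 400
w16 258 far ledge 212.45 step 228 near 445.69
w16 365 far ledge 212.49 step 227 near 445.69
   row 240 238 398
   row 300 243 394
   row 425 237 400
w17 258 far ledge 212.59 step 228 near 445.69
w17 365 far ledge 212.28 step 228 near 445.69
   row 240 238 398
   row 300 242 394
   row 425 237 400
w18 258 far ledge 210.87 step 226 near 445.69
w18 365 far ledge 210.88 step 226 near 445.67
   row 240 239 397
   row 300 243 394
   row 425 237 400
```

View pics/k.png

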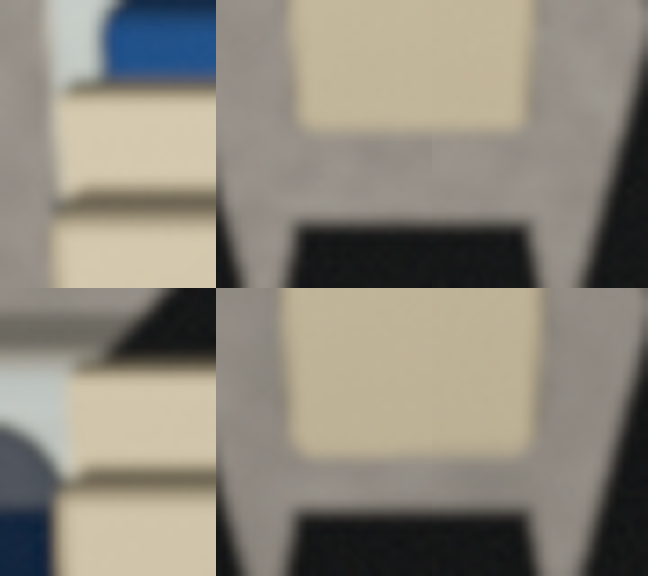

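```bash
python3 -m inch '[[0,-0.8,0,0,0,-0.1,0],[0,-1.7,0,0,0,-0.2,0],[0,-2.5,0,0,0,-0.2,0],[0,-2.5,0,0,0,-0.2,0.8],[0,-2.5,0,0,0,-0.2,0.9]]'; python3 -m inch '[[0,0,0,0,0,0,1],[0,0,0,0,0,-1,1],[0,0,0,0,0,-3,1],[0,0,0,0,0,-5,1],[0,0,0,0,0,-6.5,1]]'
python3 - <<'E'
from look import *
np.set_printoptions(precision=4,suppress=True)
T,s=tcp(); print(s['tcp_pos'],s['ee_rot'],s['wrist_force']); snap('wrist','w19.png')
b=snap('side','s19.png');c=snap('scene','c19.png')
f=lambda x:cv2.resize(cv2.cvtColor(x,cv2.COLOR_RGB2BGR),None,fx=6,fy=6,interpolation=cv2.INTER_CUBIC)
cv2.imwrite('pics/s19v.png',f(b[280:360,280:380])); cv2.imwrite('pics/c19v.png',f(c[190:280,310:410]))
print(tcp()[1]['tcp_pos'])
E
```

```text
clock: 15.75
tcp_pos: [0.5014, 0.1211, 0.0489]
ee_rot: [180.0, 0.2, -164.3]
wrist_force: [-0.3, -0.1, 0.9]
finger_gap: 0.077
clock: 16.25
tcp_pos: [0.5013, 0.1209, 0.1155]
ee_rot: [-180.0, 0.1, -164.3]
wrist_force: [0.3, -0.2, -1.2]
finger_gap: 0.0857
[0.5013 0.1209 0.1155] [-179.9995    0.1229 -164.2941] [ 0.3321 -0.2228 -1.1895]
[0.5017 0.1211 0.1152]
```

View pics/w19.png

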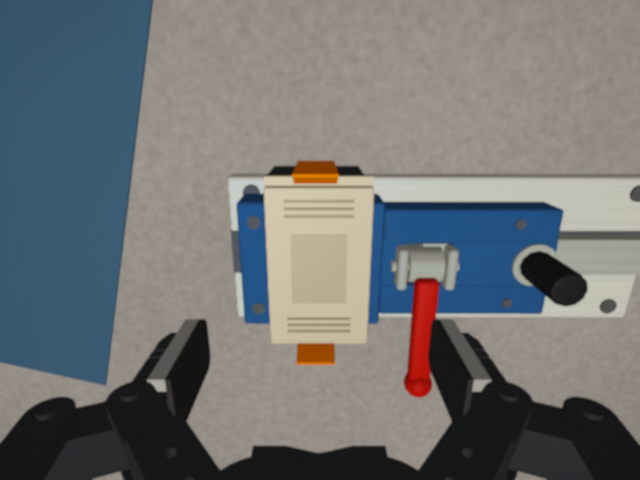

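View pics/s19v.png

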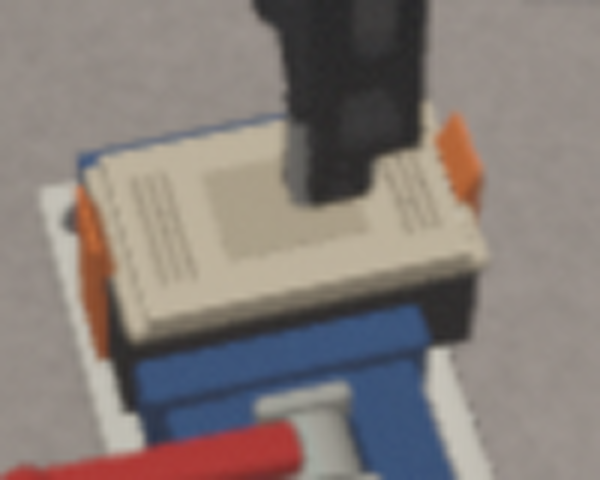

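View pics/c19v.png

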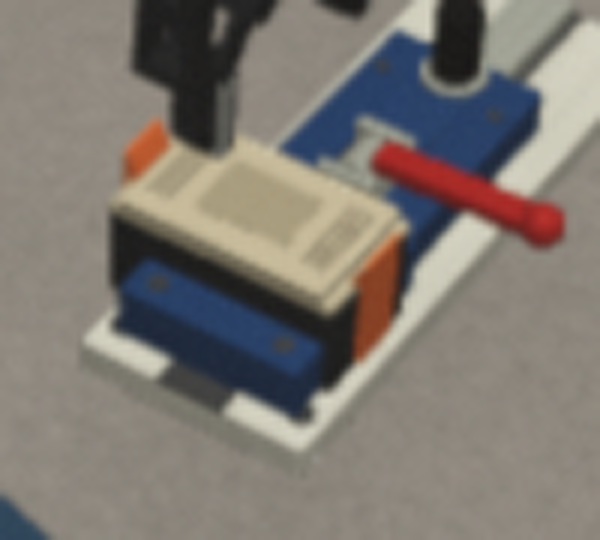

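Run:
```python
from look import *
b=cv2.imread('pics/w19.png')
cv2.imwrite('pics/w19a.png',cv2.resize(b[155:205,255:385],None,fx=6,fy=6,interpolation=cv2.INTER_CUBIC))
cv2.imwrite('pics/w19b.png',cv2.resize(b[320:375,255:385],None,fx=6,fy=6,interpolation=cv2.INTER_CUBIC))
```

```text
(no output)
```

View pics/w19a.png

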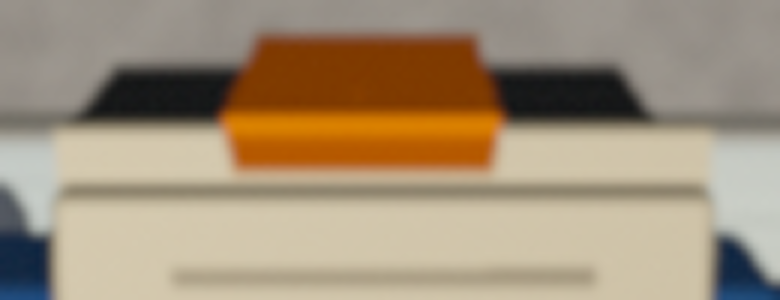

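View pics/w19b.png

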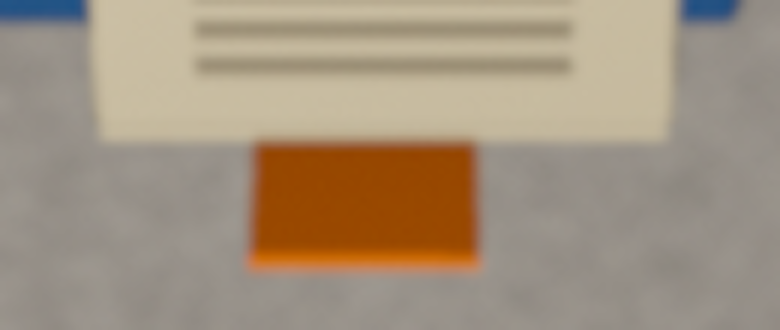

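Run:
```python
from look import *
np.set_printoptions(precision=4,suppress=True)
c=manip.camera_model('wrist');f=240/np.tan(np.radians(c['vfov']/2));K=np.array([[f,0,c['cx']],[0,f,c['cy']],[0,0,1]])
T,s=tcp();T[:3,3]=[.5015,.121,.1154]
img=np.array([(264.5,187.5),(373.7,187.5),(366.2,343.3),(271.7,343.3)])
# object in tool-like axes: x far +, y right +
obj=np.array([(.045,-.028,0),(.045,.028,0),(-.045,.028,0),(-.045,-.028,0)])
ok,r,t=cv2.solvePnP(obj,img,K,None); W=T@c['mount']@np.block([[cv2.Rodrigues(r)[0],t],[np.zeros((1,3)),1]])
print(W); print('tilt of z',np.degrees(np.arccos(abs(W[2,2]))))
print([onz('wrist',p,.065,T) for p in img], np.mean([onz('wrist',p,.065,T) for p in img],0))
```

```text
[[-0.961  -0.2707  0.056   0.5012]
 [-0.2704  0.9626  0.0139  0.1204]
 [-0.0576 -0.0018 -0.9983  0.063 ]
 [ 0.      0.      0.      1.    ]]
tilt of z 3.3048393154515163
[array([0.4644, 0.0815, 0.065 ]), array([0.4495, 0.1344, 0.065 ]), array([0.5376, 0.1592, 0.065 ]), array([0.5525, 0.1063, 0.065 ])] [0.501  0.1204 0.065 ]
```

```bash
python3 -m inch '[[0,0,0,-1,0,0,0],[0,0,0,-2.8,0,0,0],[0,0,0,-2.8,0,0,0],[0,0,0,-2.8,0,1.5,0],[0,0,0,-2.8,0,3,0]]'; python3 -m inch '[[0,0,0,0,0,0.6,0],[0,0,0,0,0,1,0],[0,0,0,0,0,1.3,0],[0,0,0,0,0,1.5,0],[0,0,0,0,0,1.5,0]]'; python3 -m inch '[[0,0,0,0,0,0.1,0],[0,0,0,0,0,0.2,0],[0,0,0,0,0,0.3,0],[0,0,0,0,0,0.3,0],[0,0,0,0,0,0.3,0]]'
```

```text
clock: 16.9
tcp_pos: [0.5269, 0.1281, 0.0827]
ee_rot: [-180.0, -0.0, -164.3]
wrist_force: [0.6, 0.6, -0.7]
finger_gap: 0.0121
clock: 17.4
tcp_pos: [0.5273, 0.1283, 0.0689]
ee_rot: [180.0, 0.0, -164.3]
wrist_force: [-0.4, 0.3, -0.5]
finger_gap: 0.0001
clock: 17.9
tcp_pos: [0.5272, 0.1282, 0.0658]
ee_rot: [-180.0, -0.0, -164.3]
wrist_force: [0.1, -0.6, 1.0]
finger_gap: 0.0
```

```bash
python3 -m inch '[[0,0,0,0,0,0.1,0],[0,0,0,0,0,0.15,0],[0,0,0,0,0,0.2,0],[0,0,0,0,0,0.2,0],[0,0,0,0,0,0.2,0]]'; python3 -m inch '[[0,0,0,0,0,0.05,0],[0,0,0,0,0,0.1,0],[0,0,0,0,0,0.15,0],[0,0,0,0,0,0.15,0],[0,0,0,0,0,0.15,0]]'
```

```text
clock: 18.4
tcp_pos: [0.5274, 0.1283, 0.0651]
ee_rot: [180.0, -0.0, -164.3]
wrist_force: [-3.2, -0.9, 9.0]
finger_gap: -0.0001
clock: 18.9
tcp_pos: [0.5275, 0.1283, 0.0651]
ee_rot: [179.9, -0.0, -164.3]
wrist_force: [-6.3, -1.8, 18.2]
finger_gap: 0.0002
```

```bash
python3 -m inch '[[0,0,0,0,0,-0.8,0],[0,0,0,2.8,0,-1.2,0],[0,0,0,5.6,0,-1.2,0],[0,0,0,5.6,0,-0.9,0],[0,0,0,5.6,0,-0.6,0]]'; python3 -m inch '[[0,0,0,0,0,0.1,0],[0,0,0,0,0,0.2,0],[0,0,0,0,0,0.3,0],[0,0,0,0,0,0.4,0],[0,0,0,0,0,0.5,0]]'; python3 -m inch '[[0,0,0,0,0,0.1,0],[0,0,0,0,0,0.1,0],[0,0,0,0,0,0.1,0],[0,0,0,0,0,0.1,0],[0,0,0,0,0,0.1,0]]'
```

```text
clock: 19.4
tcp_pos: [0.4732, 0.113, 0.0682]
ee_rot: [180.0, 0.0, -164.3]
wrist_force: [0.3, 0.4, 0.4]
finger_gap: 0.0003
clock: 19.9
tcp_pos: [0.4743, 0.1133, 0.065]
ee_rot: [180.0, -0.0, -164.3]
wrist_force: [-5.4, -1.4, 19.9]
finger_gap: 0.0001
clock: 20.4
tcp_pos: [0.4743, 0.1134, 0.065]
ee_rot: [179.9, -0.0, -164.3]
wrist_force: [-6.9, -1.9, 19.8]
finger_gap: -0.0002
```

```bash
python3 -m inch '[[0,0,0,0,0,-0.8,0],[0,0,0,-1.4,0,-1,0],[0,0,0,-2.8,0,-1,0],[0,0,0,-2.8,0,-0.7,0],[0,0,0,-2.8,0,-0.4,0]]'; python3 -m inch '[[0,0,0,0,0,0.1,0],[0,0,0,0,0,0.2,0],[0,0,0,0,0,0.3,0],[0,0,0,0,0,0.3,0],[0,0,0,0,0,0.3,0]]'; python3 -m inch '[[0,0,0,0,0,0,0],[0,0,0,0,0,0,0],[0,0,0,0,0,0,0],[0,0,0,0,0,0,0],[0,0,0,0,0,0,0]]'
python3 - <<'E'
from look import *
b=snap('side','s20.png');c=snap('scene','c20.png');snap('wrist','w20.png')
s=tcp()[1];print(s['tcp_pos'],s['wrist_force'],s['wrist_torque'])
E
```

```text
clock: 20.9
tcp_pos: [0.5, 0.1205, 0.0659]
ee_rot: [-180.0, -0.0, -164.3]
wrist_force: [-0.6, -0.1, -0.2]
finger_gap: -0.0001
clock: 21.4
tcp_pos: [0.4996, 0.1204, 0.0651]
ee_rot: [179.9, -0.1, -164.3]
wrist_force: [-4.5, -0.9, 15.1]
finger_gap: 0.0001
clock: 21.9
tcp_pos: [0.4996, 0.1204, 0.0651]
ee_rot: [180.0, -0.1, -164.3]
wrist_force: [-4.7, -0.7, 14.5]
finger_gap: -0.0
[0.49963058 0.1204071  0.06508888] [-4.65454609 -1.19865229 14.23389059] [-0.23078512  1.00301618  0.02832351]
```

View pics/s20.png

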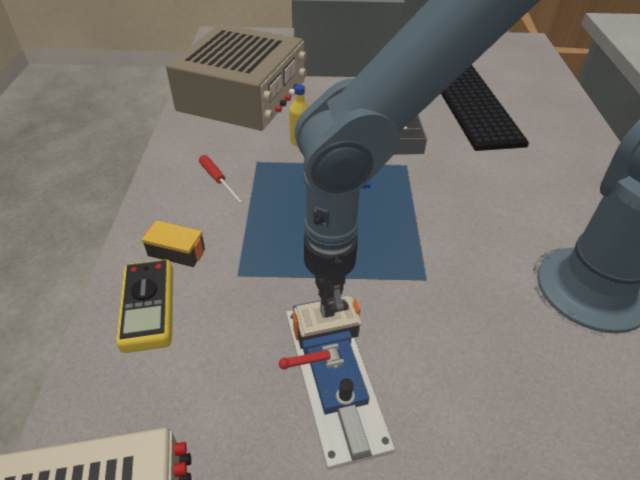

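View pics/w20.png

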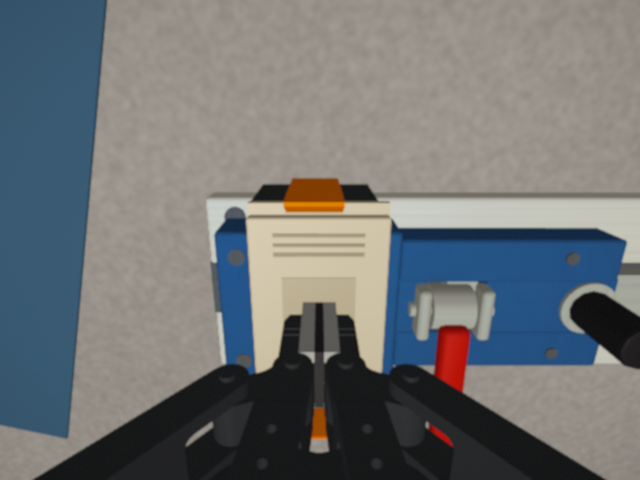

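```bash
python3 -m inch '[[0,0,0,0,0,-0.05,0],[0,0,0,0,0,-0.05,0],[0,0,0,0,0,-0.05,0],[0,0,0,0,0,-0.05,0],[0,0,0,0,0,-0.05,0]]' && python3 -c "
from plant import manip
print(manip.hand_in())"
```

```text
clock: 22.55
tcp_pos: [0.4996, 0.1204, 0.0651]
ee_rot: [180.0, -0.1, -164.3]
wrist_force: [-2.6, -1.6, 11.8]
finger_gap: -0.0001
the job is handed in; nothing more can be done
None
```

I shut the vise jaw on the case, locked it with the red lever, and pressed the ivory cover fully home. I handed the job in at 22.5 s with the closed fingers still pressing the middle of the cover at about 12 N. The hand-in gave no verdict.

- **Jaw:** I pinched the peg and slid the jaw until it stopped. The jaw gap measured about 52.5 mm in the scene picture, and the case looked square to the vise.
- **Lever:** It looks flat in all the pictures. The measured tip height was 52 mm, against 47 mm for exactly flat. That puts it at about 1.5 rad, above the 1.4 needed. I pressed harder than necessary here: the wrist force reached 77 N for a moment, below the 120 N limit.
- **Cover:** Pressing with the fingertips 28 mm either side of the middle, at about 18–20 N, both ends stopped at 65.0–65.1 mm above the table, the height of a level cover fully home. Its centre is within about 1 mm of the mouth centre.
- **Check that disagreed:** One estimate of the cover's tilt from a wrist picture gave 3.3°. Its corner widths and the two-end press both said level, so I trusted the press.
- **Other things on the bench:** The items visible in the last side picture look where they were. The arm hid the blue cover and part of the parts bin, and the solder reel and mug are outside that view, but I never worked close to any of them.

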